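Thread change at the bobbin winder, with the stop latched

TASK

Change the thread at the bobbin winder: first press its red mushroom stop until it latches down, and only while it is latched down handle any cone. Nest every orange empty cone, the one on the winder's feed plate included, over the grey cone as one upright, fully seated stack standing on the table, and stand the full beige thread cone upright in the middle of the feed plate. When all that is done, turn the stop's head clockwise so that it pops up again, let go, and leave the glue can, the shoe sole and the hammer alone.

Things in the scene. Friction and masses are not known exactly. Their poses are not given: they have to be found in the camera images.
- stop (a joint): Plunger of the red mushroom stop, in m: 0 = up (released), 0.010 = fully down. It is a snap-action latch: pushed straight down on the head it gives way at about 4 N, snaps past the middle (0.005) and stays down by itself at 0.010. It pops up only when the head is turned clockwise.
- stop_turn (a joint): Turn of the stop's head about its vertical axis, in rad: 0 = rest, grows clockwise seen from above, hard stop at 1.0. A light spring (0.02 to 0.05 N m) brings it back to 0 when let go. With the stop down, turning it cams the head upward (about 9 mm per rad); past about 0.8 rad the plunger is over its middle and pops up by itself, also once let go.
- stop_top (a point): Centre of the top of the stop's round red head (46 mm diameter, 24 mm tall, three white ticks on top); it moves with the head. 100 mm above the table when up, 90 mm when latched down. The head's underside is 16 mm above the box's top when up, 6 mm when down.
- stop_base: Yellow box of the stop, 85 x 85 mm, top 60 mm above the table, fixed to the table. Origin at the centre of its underside; the head is on its vertical axis.
- winder: Bobbin winder, fixed: grey base plate 240 (x) x 170 (y) x 15 mm; on its front (-x) half a round aluminium feed plate (100 mm diameter, top 21 mm above the table) centred at (-55, 0) mm; behind it a cream motor box 100 x 130 mm, top 110 mm above the table (bobbin on it up to 144 mm), centred at (65, 0) mm. Origin at the centre of the underside, z up.
- feed (a point): Centre of the top face of the feed plate, 21 mm above the table.
- base_cone: Light grey plastic cone (0.25 kg) standing loose on the table: the bottom of the stack. Same shape as the orange ones: hollow, open below, 110 mm tall, foot 70 mm diameter tapering to 37 mm at 85 mm height, then a solid cylindrical neck 30 mm in diameter and 25 mm tall up to the flat top. Origin at the centre of its foot, z up along the axis.
- empty0: Orange empty thread cone (about 60 g), standing on the feed plate at the start (always present). Same shape as the grey one: hollow, wall 2.5 mm, mouth 65 mm inside, 110 mm tall, solid neck 30 mm diameter x 25 mm to grip. Lowered over another cone it comes to rest with its origin 25 mm above that one's, with about 2 mm of play. Origin at the centre of its foot, z up.
- empty1: Orange empty thread cone (about 60 g), standing on the table; may be absent. Same shape as the grey one: hollow, wall 2.5 mm, mouth 65 mm inside, 110 mm tall, solid neck 30 mm diameter x 25 mm to grip. Lowered over another cone it comes to rest with its origin 25 mm above that one's, with about 2 mm of play. Origin at the centre of its foot, z up.
- empty2: Orange empty thread cone (about 60 g), standing on the table; may be absent. Same shape as the grey one: hollow, wall 2.5 mm, mouth 65 mm inside, 110 mm tall, solid neck 30 mm diameter x 25 mm to grip. Lowered over another cone it comes to rest with its origin 25 mm above that one's, with about 2 mm of play. Origin at the centre of its foot, z up.
- empty3: Orange empty thread cone (about 60 g), standing on the table; may be absent. Same shape as the grey one: hollow, wall 2.5 mm, mouth 65 mm inside, 110 mm tall, solid neck 30 mm diameter x 25 mm to grip. Lowered over another cone it comes to rest with its origin 25 mm above that one's, with about 2 mm of play. Origin at the centre of its foot, z up.
- empty4: Orange empty thread cone (about 60 g), standing on the table; may be absent. Same shape as the grey one: hollow, wall 2.5 mm, mouth 65 mm inside, 110 mm tall, solid neck 30 mm diameter x 25 mm to grip. Lowered over another cone it comes to rest with its origin 25 mm above that one's, with about 2 mm of play. Origin at the centre of its foot, z up.
- full_cone: Full cone of beige thread with green foot and green neck (about 0.2 kg), standing on the table, 110 mm tall, foot 70 mm diameter, narrowing to a neck 30 mm in diameter from 85 to 110 mm height, by which it is gripped. Origin at the centre of its foot, z up.
- glue_can: Blue can, 68 mm diameter, 100 mm tall. Bystander. Origin at the centre of its underside.
- sole: Flat wooden shoe sole, about 250 mm long (along its y), 80 mm wide, 12 mm thick, lying on the table. Bystander. Origin at the middle of its underside.
- hammer: Hammer lying on the table along its x, handle to -x. Bystander.
Not all that is in view belongs to the job. Leave any purple or turquoise look-alike of the empty0 alone. What is shaped like the full_cone but purple is not meant.

How it is judged:
On the way, in this order (a step that is already met when the one before it is completed fails the run):
1. the mushroom stop is pressed and stays latched down by itself, nothing touching it (value of joint stop above 0.008 m and contact force between stop_turn and the fingers below 0.3 N), for 0.3 s.
2. with the stop still latched down, every empty cone is nested and seated on the grey cone, and the full cone stands in the middle of the feed plate, all released (value of joint stop above 0.008 m and horizontal distance between each of empty0, empty1, empty2, empty3, empty4 and base_cone below 0.014 m and angle between each of empty0, empty1, empty2, empty3, empty4, base_cone, full_cone's own z axis and vertical below 0.06 rad and contact force between each of empty0, empty1, empty2, empty3, empty4, full_cone and the fingers below 0.3 N and (z of empty0 in the frame of base_cone between 0.021 and 0.029 m or z of empty0 in the frame of base_cone between 0.046 and 0.054 m or z of empty0 in the frame of base_cone between 0.071 and 0.079 m or z of empty0 in the frame of base_cone between 0.096 and 0.104 m or z of empty0 in the frame of base_cone between 0.121 and 0.129 m) and (z of empty1 in the frame of base_cone between 0.021 and 0.029 m or z of empty1 in the frame of base_cone between 0.046 and 0.054 m or z of empty1 in the frame of base_cone between 0.071 and 0.079 m or z of empty1 in the frame of base_cone between 0.096 and 0.104 m or z of empty1 in the frame of base_cone between 0.121 and 0.129 m) and (z of empty2 in the frame of base_cone between 0.021 and 0.029 m or z of empty2 in the frame of base_cone between 0.046 and 0.054 m or z of empty2 in the frame of base_cone between 0.071 and 0.079 m or z of empty2 in the frame of base_cone between 0.096 and 0.104 m or z of empty2 in the frame of base_cone between 0.121 and 0.129 m) and (z of empty3 in the frame of base_cone between 0.021 and 0.029 m or z of empty3 in the frame of base_cone between 0.046 and 0.054 m or z of empty3 in the frame of base_cone between 0.071 and 0.079 m or z of empty3 in the frame of base_cone between 0.096 and 0.104 m or z of empty3 in the frame of base_cone between 0.121 and 0.129 m) and (z of empty4 in the frame of base_cone between 0.021 and 0.029 m or z of empty4 in the frame of base_cone between 0.046 and 0.054 m or z of empty4 in the frame of base_cone between 0.071 and 0.079 m or z of empty4 in the frame of base_cone between 0.096 and 0.104 m or z of empty4 in the frame of base_cone between 0.121 and 0.129 m) and height (world z) of base_cone below 0.004 m and horizontal distance between full_cone and feed below 0.015 m and z of full_cone in the frame of winder between 0.017 and 0.025 m), for 0.3 s.
3. the stop's head is turned and pops up, and is let go (value of joint stop below 0.002 m and value of joint stop_turn below 0.2 rad and contact force between stop_turn and the fingers below 0.3 N), for 0.2 s.
At the end, for the whole second after the job is handed in: All orange cones present upright and seated over the grey cone (axes within 14 mm, heights on 25 mm steps to 4 mm), grey cone on the table, full cone upright on the feed plate within 15 mm of centre, stop up (2 mm) and head turned back (0.2 rad); all released, at rest (horizontal distance between each of empty0, empty1, empty2, empty3, empty4 and base_cone below 0.014 m and angle between each of empty0, empty1, empty2, empty3, empty4, base_cone, full_cone's own z axis and vertical below 0.06 rad and contact force between each of empty0, empty1, empty2, empty3, empty4, full_cone and the fingers below 0.3 N and (z of empty0 in the frame of base_cone between 0.021 and 0.029 m or z of empty0 in the frame of base_cone between 0.046 and 0.054 m or z of empty0 in the frame of base_cone between 0.071 and 0.079 m or z of empty0 in the frame of base_cone between 0.096 and 0.104 m or z of empty0 in the frame of base_cone between 0.121 and 0.129 m) and (z of empty1 in the frame of base_cone between 0.021 and 0.029 m or z of empty1 in the frame of base_cone between 0.046 and 0.054 m or z of empty1 in the frame of base_cone between 0.071 and 0.079 m or z of empty1 in the frame of base_cone between 0.096 and 0.104 m or z of empty1 in the frame of base_cone between 0.121 and 0.129 m) and (z of empty2 in the frame of base_cone between 0.021 and 0.029 m or z of empty2 in the frame of base_cone between 0.046 and 0.054 m or z of empty2 in the frame of base_cone between 0.071 and 0.079 m or z of empty2 in the frame of base_cone between 0.096 and 0.104 m or z of empty2 in the frame of base_cone between 0.121 and 0.129 m) and (z of empty3 in the frame of base_cone between 0.021 and 0.029 m or z of empty3 in the frame of base_cone between 0.046 and 0.054 m or z of empty3 in the frame of base_cone between 0.071 and 0.079 m or z of empty3 in the frame of base_cone between 0.096 and 0.104 m or z of empty3 in the frame of base_cone between 0.121 and 0.129 m) and (z of empty4 in the frame of base_cone between 0.021 and 0.029 m or z of empty4 in the frame of base_cone between 0.046 and 0.054 m or z of empty4 in the frame of base_cone between 0.071 and 0.079 m or z of empty4 in the frame of base_cone between 0.096 and 0.104 m or z of empty4 in the frame of base_cone between 0.121 and 0.129 m) and height (world z) of base_cone below 0.004 m and horizontal distance between full_cone and feed below 0.015 m and z of full_cone in the frame of winder between 0.017 and 0.025 m and linear speed of each of empty0, empty1, empty2, empty3, empty4, base_cone, full_cone below 0.02 m/s and value of joint stop below 0.002 m and value of joint stop_turn below 0.2 rad); the robot touches nothing.
It fails at once if a cone is gripped or pushed while the stop is not latched down (value of joint stop below 0.005 m and contact force between any of empty0, empty1, empty2, empty3, empty4, base_cone, full_cone and the fingers above 0.5 N).
It fails at once if the glue can, sole or hammer is knocked away (moved over 50 mm) or the can tipped over (distance of any of glue_can, sole, hammer from where it was at the start of the episode above 0.05 m or angle between glue_can's own z axis and vertical above 0.5 rad).
Of empty1, empty2, empty3, empty4 only 2 to 4 are there at a start; the rules pass over those that are not, and their reading is None.
At some moment in a run one of empty1, empty2, empty3, empty4, full_cone may be knocked a few centimetres aside while the robot is not near it.
It also fails if it takes over 210 s, if anything falls off the work surface, if the arm or the gripper's body presses on something with over 40 N, if the wrist force passes 120 N, or if a joint passes its speed limit or range.

ROBOT

A 6-joint arm with a two-finger parallel gripper is mounted at the origin on the work surface. World frame = base frame: x ahead of the robot, y to its left, z up, the work surface at z = 0. Lengths are in m, angles in rad, forces in N, time in s.
With the tool pointing down it reaches from about 0.25 to 0.725 m from the base axis. Payload 4 kg.
Tool frame: the origin (TCP) lies on the centre line of the jaws, within the pads' length; the fingertips stand 25 mm ahead of it and the grasp point (between the pads) lies 6 mm ahead of it; z points along the fingers, x is the direction in which the jaws open and shut, and the axes are right-handed (so a half turn about z gives the same grasp; the last joint's range is limited). The gripper opens to 85 mm and grips with 20 to 120 N. Pads are 22 mm wide; open, the fingers measure 114 mm over their backs; the gripper's body (76 mm by 85 mm) begins 54 mm behind the grasp point. The pads swing forward as they close: fully open they stand 13 mm farther back than shut.
Start: joints at [1.118, 0.241, 0.005, 1.335, 0, 1.571], TCP at [0.219, 0.45, 0.23] pointing down, gripper open.
Joint ranges: [-2.72, 2.72], [-1.05, 1.87], [-1.09, 1.28], [-1.99, 2.15], [-1.42, 1.44], [-3.14, 3.14]. Speed limits (rad/s): [2.79, 2.79, 3.14, 3.14, 3.14, 3.14].

INTERFACE

Orientations are given as a unit quaternion [x, y, z, w].
In Python, from workcell import bot, imaging, order gives the robot as it stands.
- The arm moves only by the tool carry_out, never from a script. Its argument "moves" is a list of rows, each a list of 5 numbers: the shift along the tool's x, y, z scaled (see below), then the turn about the tool's z scaled (see below), then the opening, from -1 (shut) to 1 (fully open). In form: [[tx, ty, tz, roll, hand], ...]. A call has 1 to 20 rows; each row is the pose to reach, as a shift and turn from the pose commanded when the call began, along the tool's axes at that moment; what a row does not reach only later rows make up. The controller multiplies each number of a shift by 0.1 m and each number of a turn by 90 degrees. A row lasts 1/10 s, in which the tool goes at most 50 mm and 8.59 degrees, less where a joint would pass 70% of its speed; a pose out of reach is approached as far as the arm can. A call with a number of a shift or a turn outside -1 to 1 is refused whole. A call with a gripper value outside its range is refused whole. The fingers move at their own pace and stop on an object; the grip force is fixed at half the most. Time passes only in rows, so rows that repeat a pose let the fingers close. It gives the time, the measured TCP pose, the force and the opening at its end, in the units of the state.
- bot.get_obs(): the state, without advancing time (a new reading comes with each control period).
- imaging.camera(name): name is "scene" or "top"; returns the picture (420x560x3 uint8, red, green, blue); there is no depth.
- imaging.camera_model(name): a dict with "fovy" (degrees; the focal length in pixels is half the picture's height over the tangent of half this angle, whatever the lens; pixels are square), "cx", "cy" (the principal point, pixels), "dist" ([k1, k2, p1, p2, k3] as OpenCV has them; the pictures are not rectified), "eye" and "rotation" of the camera in the world. Camera axes: x right, y up, looking along -z (the intrinsics and any distortion apply to the point x, -y, -z); pixel columns grow to the right and rows downward; lengths in m; the calibration is good to about 2 mm. A picture is of the moment at which its call begins. camera_model takes no time and is no camera call.
- order.job_done(): hands the job in, once; it reports no verdict.
The state is a dict: "clock": time; "joint_pos": joint angles; "joint_vel": joint speeds; "tau": joint torques, N m; "eef_pos": TCP position; "tool_rot": TCP orientation; "ft_force": force on the tool from outside, world axes, zero at the start; "ft_torque": the same for the moment, N m; "grip_width": finger opening in m.
Only numpy, scipy, OpenCV 4.12 (cv2) and the standard library are available. Lean on these libraries where they do the work, as an engineer would, in place of code of your own. Each camera call takes 0.05 s, during which the arm holds its last target.

## Working session

There is one attempt and no reset: what is moved stays moved. The work goes in short steps, Python scripts to look and compute and a tool call to move; the robot and the scene stay as the last step left them, time stands still between calls to the robot, and variables do not carry over. Pictures are saved under pics/ and viewed, and the job is handed in when it is done.

Besides the shell and the picture viewer there is one more tool, called after ">>>" by a JSON object that holds its "api" and its "payload", one argument or row to a line. carry_out: Moves the arm, as the interface text tells. Its arguments: {"type":"object","properties":{"moves":{"type":"array","items":{"type":"array","items":{"type":"number","minimum":-1,"maximum":1}}}},"required":["moves"]}

```bash
mkdir -p pics; ls
python3 - <<'E'
from workcell import bot, imaging, order
import cv2
o=bot.get_obs(); print(o)
for n in ("scene","top"):
    print(n,imaging.camera_model(n))
    cv2.imwrite(f"pics/{n}0.png",cv2.cvtColor(imaging.camera(n),cv2.COLOR_RGB2BGR))
E
```

```text
pics
{'clock': 0.0, 'joint_pos': array([1.11795784e+00, 2.41398220e-01, 3.73736698e-03, 1.33519873e+00,
       1.60876025e-06, 1.57082755e+00]), 'joint_vel': array([-0.00071682,  0.00022964, -0.00129552, -0.00059635,  0.00025634,
        0.00098896]), 'tau': array([ 3.14372528e-04, -3.72319114e+01,  2.52406240e+01,  1.69266667e-02,
        2.14028006e-06,  1.47815648e-06]), 'eef_pos': array([0.21848418, 0.44903898, 0.22862534]), 'tool_rot': array([ 8.47804882e-01,  5.30307286e-01, -8.75028018e-04,  5.46424749e-04]), 'ft_force': array([ 0.13760245,  0.2073028 , -1.1645174 ]), 'ft_torque': array([-0.0078425 ,  0.00023531, -0.01104373]), 'grip_width': 0.08534351794832974}
scene {'fovy': 54.39193999814036, 'cx': 279.10989366671936, 'cy': 210.14230658868715, 'dist': array([-0.00438292,  0.        ,  0.        ,  0.        ,  0.        ]), 'eye': array([1.26745882, 0.26030471, 1.0146014 ]), 'rotation': array([0.20190812, 0.26771262, 0.76134626, 0.55490084])}
top {'fovy': 47.29277968842302, 'cx': 281.67551269508806, 'cy': 204.6135463735311, 'dist': array([-0.08064343,  0.        ,  0.        ,  0.        ,  0.        ]), 'eye': array([0.38313045, 0.03590957, 1.53413652]), 'rotation': array([ 0.04753583, -0.03123758, -0.70076014,  0.71112572])}
```

View pics/scene0.png

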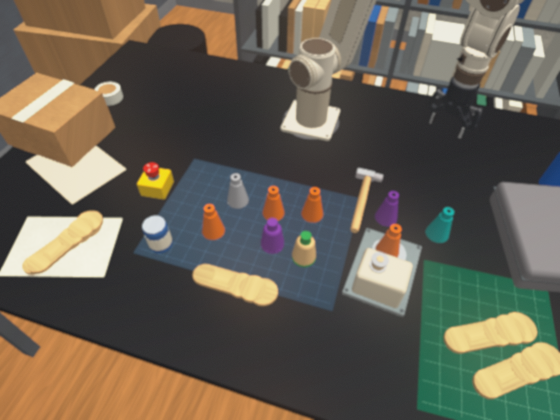

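View pics/top0.png

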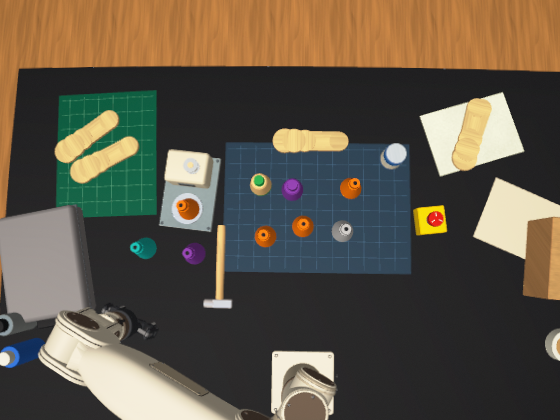

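Candidates (top view):
- Orange cones: (187,208) on the feed plate, (265,236), (302,226), (350,188).
- Grey cone: (342,231).
- Beige cone with green neck: (260,183).
- Look-alikes to avoid: purple at (292,188) and (193,253), turquoise at (143,247).
- Red stop: (435,219).

Next, close crops to check these.

```bash
cat > h.py <<'E'
import numpy as np, cv2
from scipy.spatial.transform import Rotation as R
from workcell import bot, imaging, order
def K(m,h=420):
    f=h/2/np.tan(np.radians(m['fovy'])/2); return np.array([[f,0,m['cx']],[0,f,m['cy']],[0,0,1]])
def ray(m,uv):
    p=cv2.undistortPoints(np.array([[uv]],float),K(m),m['dist'])[0,0]
    d=R.from_quat(m['rotation']).apply([p[0],-p[1],-1]); return np.array(m['eye']),d/np.linalg.norm(d)
def onz(m,uv,z):
    e,d=ray(m,uv); return (e+d*(z-e[2])/d[2])
def proj(m,P):
    c=R.from_quat(m['rotation']).inv().apply(np.atleast_2d(P)-m['eye'])
    c=c*[1,-1,-1]; return cv2.projectPoints(c.reshape(-1,1,3),np.zeros(3),np.zeros(3),K(m),m['dist'])[0].reshape(-1,2)
def snap(n,tag=None):
    im=cv2.cvtColor(imaging.camera(n),cv2.COLOR_RGB2BGR)
    if tag: cv2.imwrite(f"pics/{n}_{tag}.png",im)
    return im
MT=imaging.camera_model('top'); MS=imaging.camera_model('scene')
E
python3 - <<'E'
from h import *
im=cv2.imread('pics/top0.png'); 
cv2.imwrite('pics/c1.png',cv2.resize(im[160:270,120:270],None,fx=5,fy=5,interpolation=cv2.INTER_CUBIC))
cv2.imwrite('pics/c2.png',cv2.resize(im[160:270,240:390],None,fx=5,fy=5,interpolation=cv2.INTER_CUBIC))
E
```

```text
(no output)
```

View pics/c1.png

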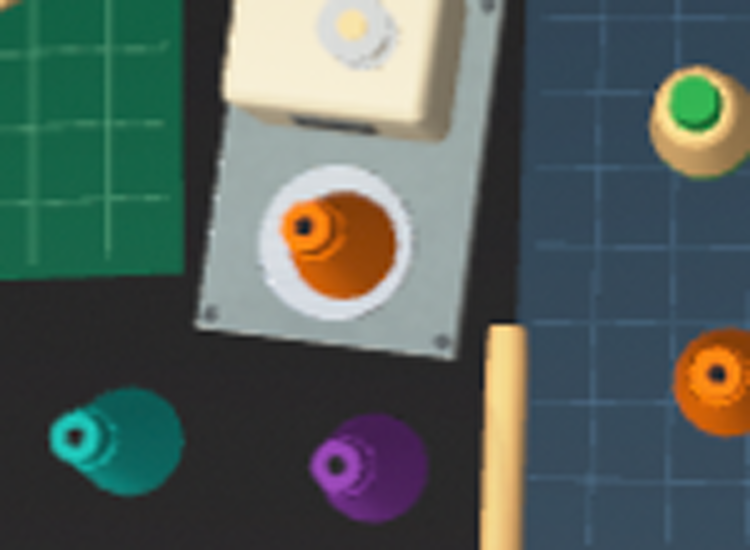

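View pics/c2.png

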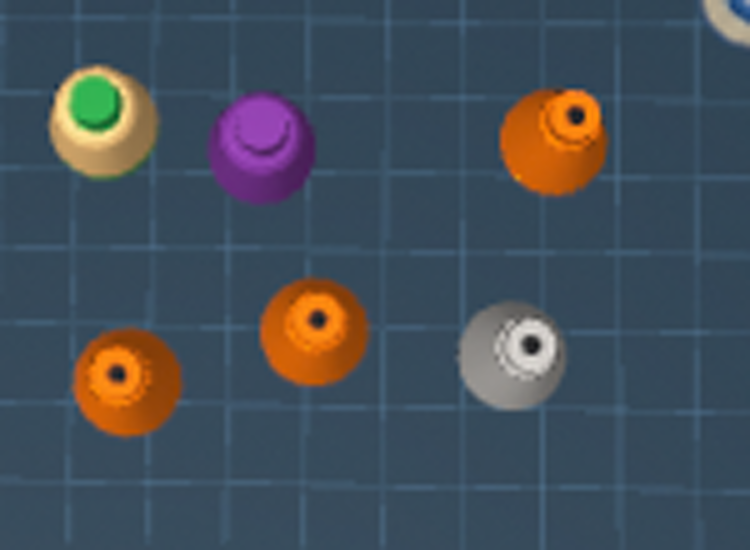

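Crops confirm the choice: orange tops show dark centre dots (top pixels ≈(180.5,205.5), (263,234.5), (303,223.5), (355,183)), the grey dot is at (346,229), and the green neck is at (259,180). Purple and turquoise are decoys.

```bash
cat >> h.py <<'E'
def dot(im,uv,r=4,s=8):
    g=im.max(axis=2).astype(np.float32)
    u,v=[int(round(a)) for a in uv]
    p=g[v-r:v+r+1,u-r:u+r+1]
    w=np.clip(np.percentile(p,60)*0.75-p,0,None)
    yy,xx=np.mgrid[-r:r+1,-r:r+1]
    # keep blob nearest to darkest
    k=(np.hypot(xx,yy)<=3)
    w=w*k
    return np.array([u+(w*xx).sum()/w.sum(), v+(w*yy).sum()/w.sum()])
def cent(mask):
    n,l,s,c=cv2.connectedComponentsWithStats(mask.astype(np.uint8))
    return [(s[i,4],c[i]) for i in range(1,n)]
E
python3 - <<'E'
from h import *
im=cv2.imread('pics/top0.png'); sc=cv2.imread('pics/scene0.png')
for n,uv,z in [('e_feed',(180.5,205.5),.131),('a',(263,234.5),.11),('b',(303,223.5),.11),('c',(355,183),.11),('grey',(346,229),.11),('purp',(187,253),.11),('teal',(135,247),.11)]:
    d=dot(im,uv); P=onz(MT,d,z); print(n,d.round(1),P.round(4), 'scene', proj(MS,P).round(1))
hsv=cv2.cvtColor(im,cv2.COLOR_BGR2HSV)
H,S,V=cv2.split(hsv)
g=(H>50)&(H<75)&(S>120)&(V>140); 
for a,c in cent(g):
    if a>8: P=onz(MT,c,.11); print('green',a,c.round(1),P.round(4),proj(MS,P).round(1))
r=((H<8)|(H>172))&(S>150)&(V>80)
for a,c in cent(r):
    if a>30: P=onz(MT,c,.095);print('red',a,c.round(1),P.round(4))
y=(H>22)&(H<33)&(S>180)&(V>100)
for a,c in cent(y):
    if a>50:print('yel',a,c)
w=(S<25)&(V>195)
for a,c in cent(w):
    if a>20:print('white',a,c)
cv2.imwrite('pics/c3.png',cv2.resize(im[190:250,400:460],None,fx=9,fy=9,interpolation=cv2.INTER_CUBIC))
cv2.imwrite('pics/c4.png',cv2.resize(sc[150:320,190:430],None,fx=3.2,fy=3.2,interpolation=cv2.INTER_CUBIC))
cv2.imwrite('pics/c5.png',cv2.resize(sc[140:220,110:200],None,fx=6,fy=6,interpolation=cv2.INTER_CUBIC))
E
```

```text
e_feed [180.3 205. ] [0.5349 0.3707 0.131 ] scene [[396.3 226.7]]
a [263.1 234.3] [0.4529 0.124  0.11  ] scene [[315.1 189.5]]
b [303.2 223.4] [0.4869 0.0053 0.11  ] scene [[273.7 188.3]]
c [354.8 182.7] [ 0.6114 -0.1483  0.11  ] scene [[209.4 206.5]]
grey [345.8 228.5] [ 0.4734 -0.1215  0.11  ] scene [[235.7 175.7]]
purp [186.8 252.6] [0.3946 0.3507 0.11  ] scene [[394.  193.3]]
teal [134.5 246.8] [0.4087 0.5103 0.11  ] scene [[449.1 209.8]]
green 74 [258.  179.7] [0.6167 0.1425 0.11  ] [[306.7 233.4]]
red 161 [434.6 218.5] [ 0.5079 -0.3912  0.095 ]
yel 637 [427.87284144 220.31397174]
white 1252 [496.3514377  126.82587859]
white 1727 [443.20382166 134.81876086]
white 84 [513.67857143 147.8452381 ]
white 286 [395.93006993 152.9020979 ]
white 164 [190.84146341 165.6097561 ]
white 325 [185.19692308 207.86461538]
white 52 [345.86538462 228.65384615]
white 165 [217.76969697 303.46060606]
white 86 [555.53488372 345.93023256]
white 100 [  3.77 358.7 ]
```

View pics/c3.png

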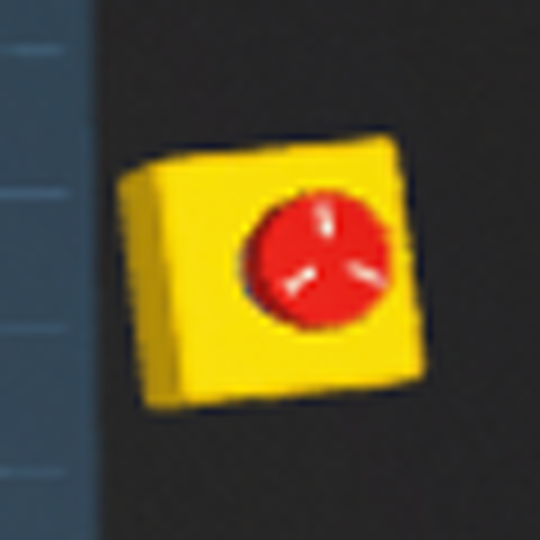

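View pics/c4.png

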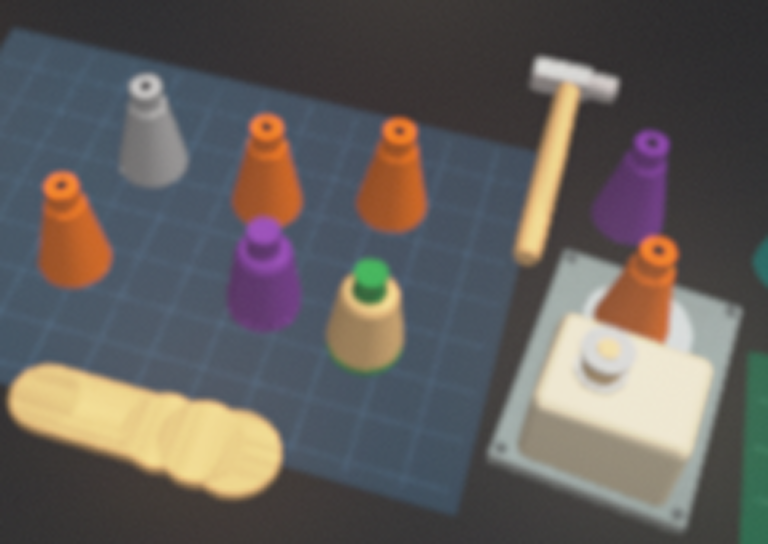

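View pics/c5.png

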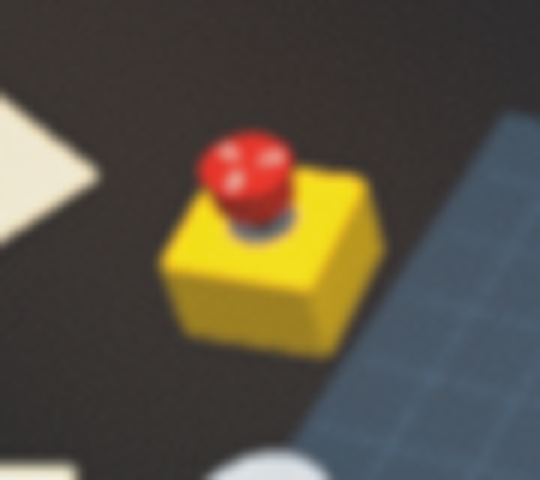

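Run:
```python
from h import *
f=lambda x,y,o,s:((x+.5)/s-.5+o[0],(y+.5)/s-.5+o[1])
o=(400,190)
print('head',onz(MT,f(318,260,o,9),.1))
q=[onz(MT,f(*p,o,9),.06) for p in [(157,160),(395,137),(425,378),(182,405)]]; print('box',np.mean(q,0), [np.linalg.norm(q[i]-q[i-1]).round(4) for i in range(4)])
im=cv2.imread('pics/top0.png'); H,S,V=cv2.split(cv2.cvtColor(im,cv2.COLOR_BGR2HSV))
m=(S<40)&(V>190); m[:188]=0;m[230:]=0;m[:,:165]=0;m[:,210:]=0
pts=np.argwhere(m)[:,::-1].astype(np.float32); (c,r)=cv2.minEnclosingCircle(pts); print('feed',c,r,onz(MT,c,.021), onz(MT,(c[0]+r,c[1]),.021)[1]-onz(MT,(c[0]-r,c[1]),.021)[1])
h=cv2.convexHull(pts.astype(np.int32)); e=cv2.fitEllipse(h); print(e,onz(MT,e[0],.021))
o=(120,160)
A=onz(MT,f(195,325,o,5),.015);B=onz(MT,f(455,357,o,5),.015);C=onz(MT,f(505,20,o,5),.015)
print('plate front corners',A,B,'width',np.linalg.norm(A-B)); d=(A-B);d/=np.linalg.norm(d); x=np.array([d[1],-d[0],0]); print('winder x dir',x, 'feed est',(A+B)/2+x*.065)
```

```text
head [ 0.50781215 -0.39066844  0.1       ]
box [ 0.50784693 -0.39281987  0.06      ] [np.float64(0.0844), np.float64(0.0833), np.float64(0.0834), np.float64(0.0847)]
feed (186.29302978515625, 207.85977172851562) 15.587535858154297 [0.53771684 0.37706881 0.021     ] -0.1008025808740694
((186.55870056152344, 208.0209503173828), (30.114843368530273, 31.11739730834961), 24.83185386657715) [0.53721074 0.37619022 0.021     ]
plate front corners [0.48308879 0.46634551 0.015     ] [0.46531981 0.29743622 0.015     ] width 0.1698413448290104
winder x dir [ 0.99451216 -0.10462106  0.        ] feed est [0.53884759 0.3750905  0.015     ]
```

>>> {"api": "carry_out", "payload": {
  "moves": [
    [-0.09, 0.49, 0, 0.36, -1],
    [-0.19, 0.98, 0, 0.712, -1],
    [-0.19, 0.98, 0, 0.712, -1],
    [-0.19, 0.98, 0, 0.712, -1],
    [-0.19, 0.98, 0, 0.712, -1],
    [-0.19, 0.98, 0, 0.712, -1],
    [-0.19, 0.98, 0, 0.712, -1],
    [-0.19, 0.98, 0, 0.712, -1],
    [-0.19, 0.98, 0, 0.712, -1],
    [-0.19, 0.98, 0, 0.712, -1]
  ]
}}

```text
clock: 1.1
eef_pos: [0.2984, 0.3895, 0.2292]
tool_rot: [1.0, 0.001, -0.0, 0.0]
ft_force: [-0.0, 0.5, 0.6]
grip_width: -0.0001
```

```bash
cat > st.py <<'E'
from h import *
o=bot.get_obs(); x=R.from_quat(o['tool_rot']).apply([1,0,0])
print('t',round(o['clock'],2),'tcp',o['eef_pos'].round(4),'yaw',np.degrees(np.arctan2(x[1],x[0])).round(2),'F',o['ft_force'].round(2),'T',o['ft_torque'].round(3),'w',round(o['grip_width'],4),'q',o['joint_pos'].round(2))
E
python3 st.py
```

```text
t 1.1 tcp [0.2984 0.3895 0.2292] yaw 0.06 F [-0.03  0.48  0.62] T [-0.013  0.019 -0.016] w -0.0001 q [ 0.92  0.22 -0.02  1.33  0.    2.49]
```

>>> {"api": "carry_out", "payload": {
  "moves": [
    [0.1, 0.33, 0, 0, -1],
    [0.2, 0.67, 0, 0, -1],
    [0.3, 1, 0, 0, -1],
    [0.3, 1, 0, 0, -1]
  ]
}}

```text
clock: 1.5
eef_pos: [0.3288, 0.2865, 0.2295]
tool_rot: [1.0, -0.002, -0.0, 0.001]
ft_force: [1.1, 0.3, 0.7]
grip_width: -0.0
```

>>> {"api": "carry_out", "payload": {
  "moves": [
    [0.1, 0.33, 0, 0, -1],
    [0.2, 0.67, 0, 0, -1],
    [0.3, 1, 0, 0, -1],
    [0.3, 1, 0, 0, -1]
  ]
}}

```text
clock: 1.9
eef_pos: [0.359, 0.1873, 0.2296]
tool_rot: [1.0, -0.002, 0.0, 0.0]
ft_force: [0.2, 0.5, -0.1]
grip_width: -0.0001
```

>>> {"api": "carry_out", "payload": {
  "moves": [
    [0.1, 0.33, 0, 0, -1],
    [0.2, 0.67, 0, 0, -1],
    [0.3, 1, 0, 0, -1],
    [0.3, 1, 0, 0, -1]
  ]
}}

```text
clock: 2.3
eef_pos: [0.3894, 0.0878, 0.2296]
tool_rot: [1.0, -0.002, 0.0, 0.0]
ft_force: [-0.3, -0.4, -0.4]
grip_width: -0.0001
```

>>> {"api": "carry_out", "payload": {
  "moves": [
    [0.1, 0.33, 0, 0, -1],
    [0.2, 0.67, 0, 0, -1],
    [0.3, 1, 0, 0, -1],
    [0.3, 1, 0, 0, -1]
  ]
}}

```text
clock: 2.7
eef_pos: [0.4197, -0.0118, 0.2294]
tool_rot: [1.0, -0.002, 0.0, 0.0]
ft_force: [0.2, 1.0, 0.3]
grip_width: -0.0001
```

>>> {"api": "carry_out", "payload": {
  "moves": [
    [0.1, 0.33, 0, 0, -1],
    [0.2, 0.67, 0, 0, -1],
    [0.3, 1, 0, 0, -1],
    [0.3, 1, 0, 0, -1]
  ]
}}

```text
clock: 3.1
eef_pos: [0.4499, -0.1116, 0.2292]
tool_rot: [1.0, -0.001, 0.0, 0.0]
ft_force: [-0.1, 1.2, 0.1]
grip_width: 0.0001
```

>>> {"api": "carry_out", "payload": {
  "moves": [
    [0.1, 0.33, 0, 0, -1],
    [0.2, 0.67, 0, 0, -1],
    [0.3, 1, 0, 0, -1],
    [0.3, 1, 0, 0, -1]
  ]
}}

```text
clock: 3.5
eef_pos: [0.4799, -0.2114, 0.2289]
tool_rot: [1.0, -0.001, 0.0, 0.0]
ft_force: [-0.6, 0.5, 0.2]
grip_width: 0.0002
```

>>> {"api": "carry_out", "payload": {
  "moves": [
    [0.1, 0.33, 0, 0, -1],
    [0.2, 0.67, 0, 0, -1],
    [0.3, 1, 0, 0, -1],
    [0.3, 1, 0, 0, -1]
  ]
}}

```text
clock: 3.9
eef_pos: [0.5097, -0.3112, 0.2283]
tool_rot: [1.0, -0.001, -0.0, -0.0]
ft_force: [-0.1, 0.4, 0.6]
grip_width: 0.0001
```

>>> {"api": "carry_out", "payload": {
  "moves": [
    [0, 0.4, 0, 0, -1],
    [0, 0.81, 0, 0, -1],
    [0, 0.81, 0, 0, -1],
    [0, 0.81, 0, 0, -1],
    [0, 0.81, 0, 0, -1]
  ]
}}

```text
clock: 4.4
eef_pos: [0.5088, -0.389, 0.2296]
tool_rot: [1.0, 0.001, -0.0, -0.001]
ft_force: [0.2, 0.1, 0.2]
grip_width: 0.0
```

>>> {"api": "carry_out", "payload": {
  "moves": [
    [-0.01, 0.02, 0.3, 0, -1],
    [-0.01, 0.02, 0.6, 0, -1],
    [-0.01, 0.02, 0.9, 0, -1],
    [-0.01, 0.02, 1.0, 0, -1],
    [-0.01, 0.02, 1.0, 0, -1],
    [-0.01, 0.02, 1.0, 0, -1]
  ]
}}

```text
clock: 5.0
eef_pos: [0.5082, -0.3931, 0.1312]
tool_rot: [1.0, 0.0, 0.001, 0.001]
ft_force: [-0.4, -0.2, 0.5]
grip_width: 0.0
```

>>> {"api": "carry_out", "payload": {
  "moves": [
    [0, 0, 0.02, 0, -1],
    [0, 0, 0.04, 0, -1],
    [0, 0, 0.06, 0, -1],
    [0, 0, 0.06, 0, -1]
  ]
}}

```text
clock: 5.4
eef_pos: [0.5072, -0.3935, 0.1236]
tool_rot: [1.0, -0.0, 0.0, 0.0]
ft_force: [-0.4, -0.3, 1.0]
grip_width: 0.0001
```

```bash
python3 st.py
python3 - <<'E'
from h import *
s=snap('scene','p1'); cv2.imwrite('pics/p1.png',cv2.resize(s[100:230,80:230],None,fx=4,fy=4,interpolation=cv2.INTER_CUBIC))
E
```

```text
t 5.4 tcp [ 0.5072 -0.3935  0.1236] yaw -0.04 F [-0.35 -0.32  1.04] T [ 0.001 -0.027 -0.041] w 0.0001 q [-0.66  0.58  0.24  1.23  0.    0.91]
```

View pics/p1.png

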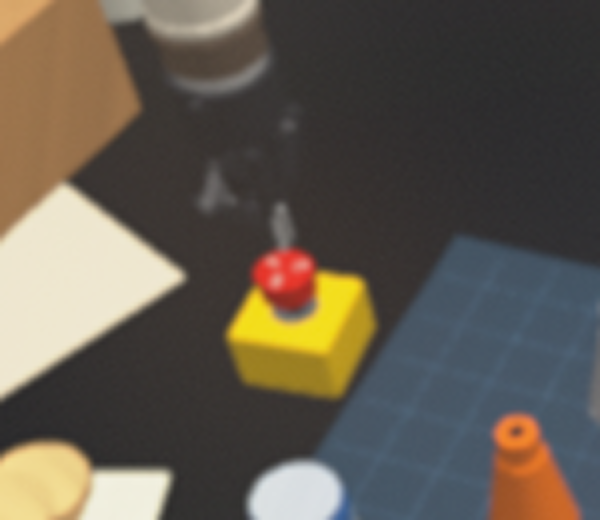

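The picture shows the fingertips just at the red head (crop (285,240)), centred on it. Pressing now.

>>> {"api": "carry_out", "payload": {
  "moves": [
    [0, 0, 0.01, 0, -1],
    [0, 0, 0.02, 0, -1],
    [0, 0, 0.03, 0, -1],
    [0, 0, 0.03, 0, -1]
  ]
}}

```text
clock: 5.85
eef_pos: [0.5071, -0.3933, 0.1202]
tool_rot: [1.0, -0.0, -0.0, -0.0]
ft_force: [0.1, -1.2, -0.3]
grip_width: -0.0001
```

>>> {"api": "carry_out", "payload": {
  "moves": [
    [0, 0, 0.01, 0, -1],
    [0, 0, 0.02, 0, -1],
    [0, 0, 0.03, 0, -1],
    [0, 0, 0.03, 0, -1]
  ]
}}

```text
clock: 6.25
eef_pos: [0.5071, -0.3933, 0.1173]
tool_rot: [1.0, -0.0, -0.0, -0.0]
ft_force: [-0.2, 0.2, -0.2]
grip_width: 0.0002
```

```bash
python3 st.py
python3 - <<'E'
from h import *
s=snap('scene','p2'); cv2.imwrite('pics/p2.png',cv2.resize(s[140:220,110:200],None,fx=6,fy=6,interpolation=cv2.INTER_CUBIC))
E
```

```text
t 6.25 tcp [ 0.5071 -0.3933  0.1173] yaw -0.02 F [-0.17  0.15 -0.23] T [ 0.016  0.022 -0.   ] w 0.0002 q [-0.66  0.58  0.23  1.22  0.    0.91]
```

View pics/p2.png

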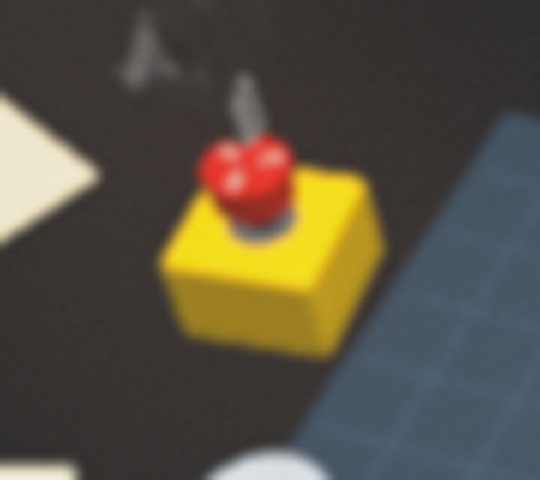

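Run:
```python
from h import *
for P in [(.507,-.393,.1),(.507,-.393,.0923),(.507,-.393,.11),(.507,-.393,.13)]:
    p=proj(MS,P)[0]; print(P,(p-[110,140])*6+2.5)
t=snap('top','p2'); cv2.imwrite('pics/p2t.png',cv2.resize(t[190:260,390:460],None,fx=8,fy=8,interpolation=cv2.INTER_CUBIC))
```

```text
(0.507, -0.393, 0.1) [252.65027444 157.26786802]
(0.507, -0.393, 0.0923) [256.01841648 167.70198779]
(0.507, -0.393, 0.11) [248.2294938  143.57223322]
(0.507, -0.393, 0.13) [239.22645994 115.67875066]
```

View pics/p2t.png

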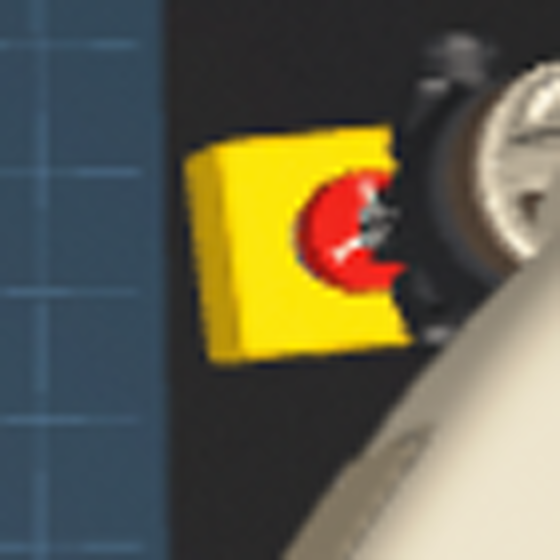

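>>> {"api": "carry_out", "payload": {
  "moves": [
    [0, 0, 0.01, 0, -1],
    [0, 0, 0.02, 0, -1],
    [0, 0, 0.03, 0, -1],
    [0, 0, 0.03, 0, -1]
  ]
}}

```text
clock: 6.75
eef_pos: [0.5071, -0.3933, 0.1142]
tool_rot: [1.0, -0.0, -0.0, -0.0]
ft_force: [-0.3, 0.7, 0.2]
grip_width: 0.0001
```

Run:
```python
from h import *
s=snap('scene','p3'); cv2.imwrite('pics/p3.png',cv2.resize(s[140:220,110:200],None,fx=6,fy=6,interpolation=cv2.INTER_CUBIC))
```

```text
(no output)
```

View pics/p3.png

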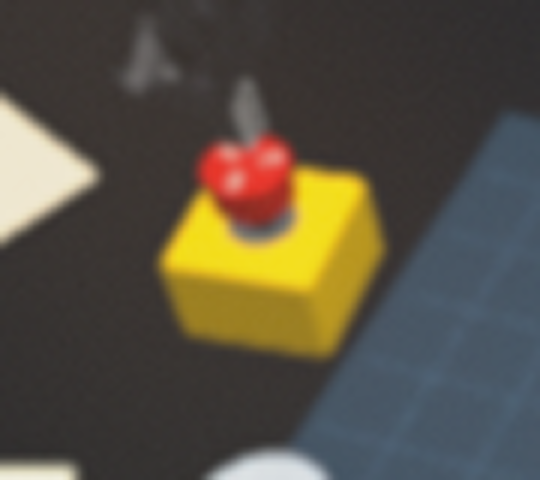

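>>> {"api": "carry_out", "payload": {
  "moves": [
    [0, 0, 0.01, 0, -1],
    [0, 0, 0.02, 0, -1],
    [0, 0, 0.03, 0, -1],
    [0, 0, 0.04, 0, -1]
  ]
}}

```text
clock: 7.2
eef_pos: [0.5072, -0.3934, 0.1104]
tool_rot: [1.0, -0.0, -0.0, -0.0]
ft_force: [0.7, -0.1, -0.7]
grip_width: 0.0002
```

>>> {"api": "carry_out", "payload": {
  "moves": [
    [0, 0, 0.01, 0, -1],
    [0, 0, 0.02, 0, -1],
    [0, 0, 0.03, 0, -1]
  ]
}}

```text
clock: 7.5
eef_pos: [0.5072, -0.3934, 0.1074]
tool_rot: [1.0, -0.0, -0.0, -0.0]
ft_force: [0.9, -0.4, 0.9]
grip_width: 0.0001
```

Run:
```python
from h import *
s=snap('scene','p4'); a=cv2.resize(s[140:220,110:200],None,fx=4.4,fy=5,interpolation=cv2.INTER_CUBIC)
t=snap('top','p4'); b=cv2.resize(t[190:260,390:460],(400,400),interpolation=cv2.INTER_CUBIC)
cv2.imwrite('pics/p4.png',np.hstack([a[:400],b]))
```

```text
(no output)
```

View pics/p4.png

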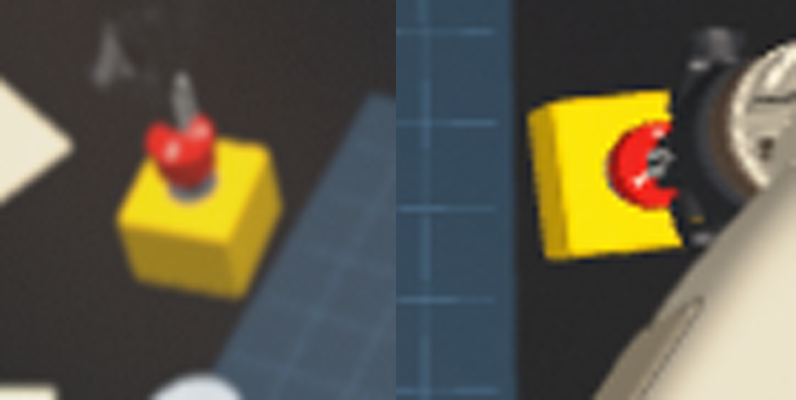

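Fingertip is now over the head centre (crop (188,128)); no contact yet. I'll keep going down in small steps.

>>> {"api": "carry_out", "payload": {
  "moves": [
    [0, 0, 0.01, 0, -1],
    [0, 0, 0.02, 0, -1],
    [0, 0, 0.03, 0, -1]
  ]
}}

```text
clock: 7.9
eef_pos: [0.5072, -0.3934, 0.1044]
tool_rot: [1.0, -0.0, -0.0, 0.0]
ft_force: [0.5, 0.4, 0.3]
grip_width: 0.0001
```

>>> {"api": "carry_out", "payload": {
  "moves": [
    [0, 0, 0.01, 0, -1],
    [0, 0, 0.02, 0, -1],
    [0, 0, 0.03, 0, -1]
  ]
}}

```text
clock: 8.2
eef_pos: [0.5072, -0.3934, 0.1014]
tool_rot: [1.0, -0.0, 0.0, -0.0]
ft_force: [-0.0, -0.5, 0.0]
grip_width: 0.0002
```

Run:
```python
from h import *
s=snap('scene','p5'); a=cv2.resize(s[140:220,110:200],None,fx=4.4,fy=5,interpolation=cv2.INTER_CUBIC)
t=snap('top','p5'); b=cv2.resize(t[190:260,390:460],(400,400),interpolation=cv2.INTER_CUBIC)
cv2.imwrite('pics/p5.png',np.hstack([a[:400],b]))
```

```text
(no output)
```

View pics/p5.png

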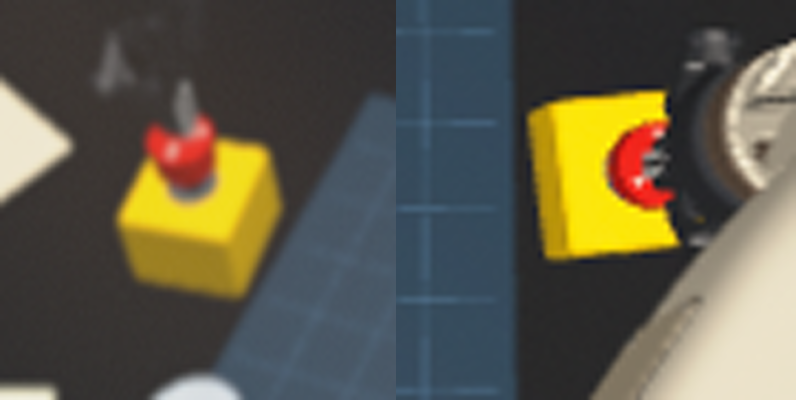

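>>> {"api": "carry_out", "payload": {
  "moves": [
    [0, 0, 0.01, 0, -1],
    [0, 0, 0.02, 0, -1],
    [0, 0, 0.03, 0, -1]
  ]
}}

```text
clock: 8.6
eef_pos: [0.5072, -0.3935, 0.0984]
tool_rot: [1.0, -0.0, 0.0, 0.0]
ft_force: [-1.6, 0.4, -0.2]
grip_width: 0.0001
```

>>> {"api": "carry_out", "payload": {
  "moves": [
    [0, 0, 0.01, 0, -1],
    [0, 0, 0.02, 0, -1],
    [0, 0, 0.02, 0, -1]
  ]
}}

```text
clock: 8.9
eef_pos: [0.5073, -0.3935, 0.0978]
tool_rot: [1.0, -0.0, 0.0, 0.0]
ft_force: [-1.3, 1.7, 5.7]
grip_width: 0.0003
```

```bash
python3 st.py
python3 - <<'E'
from h import *
s=snap('scene','p6'); a=cv2.resize(s[140:220,110:200],None,fx=4.4,fy=5,interpolation=cv2.INTER_CUBIC)
t=snap('top','p6'); b=cv2.resize(t[190:260,390:460],(400,400),interpolation=cv2.INTER_CUBIC)
cv2.imwrite('pics/p6.png',np.hstack([a[:400],b]))
E
```

```text
t 8.9 tcp [ 0.5073 -0.3935  0.0978] yaw -0.02 F [-1.26  1.73  5.69] T [0.359 0.402 0.   ] w 0.0003 q [-0.66  0.6   0.2   1.17 -0.    0.91]
```

View pics/p6.png

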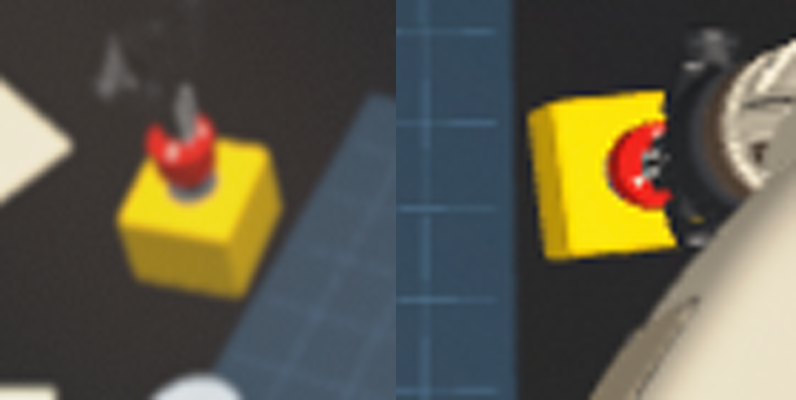

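>>> {"api": "carry_out", "payload": {
  "moves": [
    [0, 0, 0.01, 0, -1],
    [0, 0, 0.02, 0, -1],
    [0, 0, 0.02, 0, -1]
  ]
}}

```text
clock: 9.3
eef_pos: [0.5072, -0.3934, 0.0945]
tool_rot: [1.0, -0.0, 0.0, 0.0]
ft_force: [-0.8, 0.0, -0.9]
grip_width: -0.0003
```

>>> {"api": "carry_out", "payload": {
  "moves": [
    [0, 0, 0.01, 0, -1],
    [0, 0, 0.02, 0, -1],
    [0, 0, 0.02, 0, -1]
  ]
}}

```text
clock: 9.6
eef_pos: [0.5071, -0.3933, 0.0919]
tool_rot: [1.0, -0.0, -0.0, -0.0]
ft_force: [-0.0, 0.1, 0.1]
grip_width: 0.0001
```

```bash
python3 st.py
python3 - <<'E'
from h import *
s=snap('scene','p7'); a=cv2.resize(s[140:220,110:200],None,fx=4.4,fy=5,interpolation=cv2.INTER_CUBIC)
t=snap('top','p7'); b=cv2.resize(t[190:260,390:460],(400,400),interpolation=cv2.INTER_CUBIC)
cv2.imwrite('pics/p7.png',np.hstack([a[:400],b]))
E
```

```text
t 9.6 tcp [ 0.5071 -0.3933  0.0919] yaw -0.02 F [-0.03  0.14  0.1 ] T [-0.009  0.024 -0.012] w 0.0001 q [-0.66  0.6   0.19  1.16  0.    0.91]
```

View pics/p7.png

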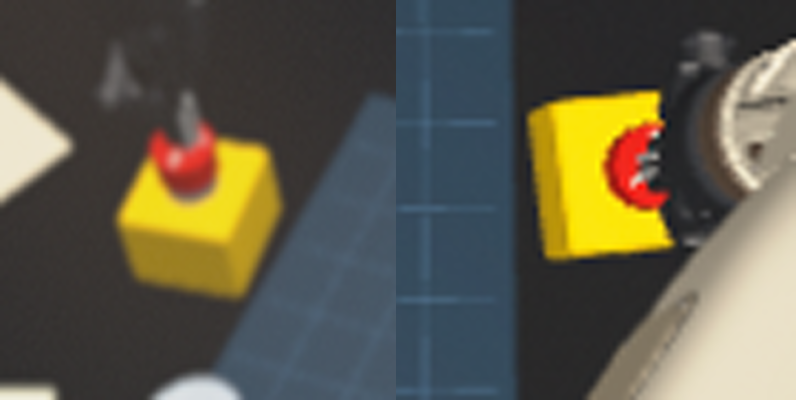

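Force spiked to 5.7 N and then went to zero, and the head sits visibly lower in the crop (185,165): it has snapped down. Lifting off and moving toward the cones.

>>> {"api": "carry_out", "payload": {
  "moves": [
    [0, 0, -0.2, 0, -1],
    [0, 0, -0.5, 0, -1],
    [0, 0, -1, 0, -1],
    [0, 0, -1, 0, -1]
  ]
}}

```text
clock: 10.1
eef_pos: [0.5105, -0.3959, 0.2007]
tool_rot: [1.0, -0.0, 0.006, 0.004]
ft_force: [0.6, -0.6, 1.0]
grip_width: -0.0001
```

>>> {"api": "carry_out", "payload": {
  "moves": [
    [0, -0.33, -0.1, 0, 0.4],
    [0, -0.67, -0.25, 0, 0.4],
    [-0.05, -1, -0.4, 0, 0.4],
    [-0.05, -1, -0.4, 0, 0.4]
  ]
}}

```text
clock: 10.5
eef_pos: [0.5031, -0.2906, 0.2355]
tool_rot: [1.0, 0.002, 0.002, 0.0]
ft_force: [-0.1, -1.0, -0.3]
grip_width: 0.0582
```

>>> {"api": "carry_out", "payload": {
  "moves": [
    [0, -0.33, 0, 0, 0.4],
    [0, -0.67, 0, 0, 0.4],
    [-0.05, -1, 0, 0, 0.4],
    [-0.05, -1, 0, 0, 0.4]
  ]
}}

```text
clock: 10.9
eef_pos: [0.4969, -0.1907, 0.2324]
tool_rot: [1.0, 0.002, -0.0, -0.001]
ft_force: [-0.9, -0.8, 0.2]
grip_width: 0.0596
```

>>> {"api": "carry_out", "payload": {
  "moves": [
    [0, -0.33, 0, 0, 0.4],
    [0, -0.67, 0, 0, 0.4],
    [-0.05, -1, 0, 0, 0.4],
    [-0.05, -1, 0, 0, 0.4]
  ]
}}

```text
clock: 11.3
eef_pos: [0.4922, -0.0913, 0.2324]
tool_rot: [1.0, 0.002, -0.0, -0.0]
ft_force: [0.4, -1.5, 0.2]
grip_width: 0.06
```

>>> {"api": "carry_out", "payload": {
  "moves": [
    [0, -0.33, 0, 0, 0.4],
    [0, -0.67, 0, 0, 0.4],
    [-0.05, -0.97, 0, 0, 0.4],
    [-0.05, -0.97, 0, 0, 0.4],
    [-0.05, -0.97, 0, 0, 0.4]
  ]
}}

```text
clock: 11.8
eef_pos: [0.488, 0.0029, 0.2324]
tool_rot: [1.0, 0.0, 0.0, 0.0]
ft_force: [-0.7, -0.2, 0.0]
grip_width: 0.0596
```

```bash
python3 st.py
python3 - <<'E'
from h import *
s=snap('scene','q1'); t=snap('top','q1')
cv2.imwrite('pics/q1.png',np.hstack([cv2.resize(s[100:300,100:440],(680,400))[:,:],cv2.resize(s[150:210,125:165],(120,180)).repeat(1,0) if 0 else np.vstack([cv2.resize(s[150:210,125:165],(120,180)),np.zeros((220,120,3),np.uint8)])]))
E
```

```text
t 11.8 tcp [0.488  0.0029 0.2324] yaw 0.0 F [-0.7  -0.15  0.04] T [-0.014  0.021  0.028] w 0.0596 q [ 0.01  0.22 -0.02  1.33 -0.    1.58]
```

View pics/q1.png

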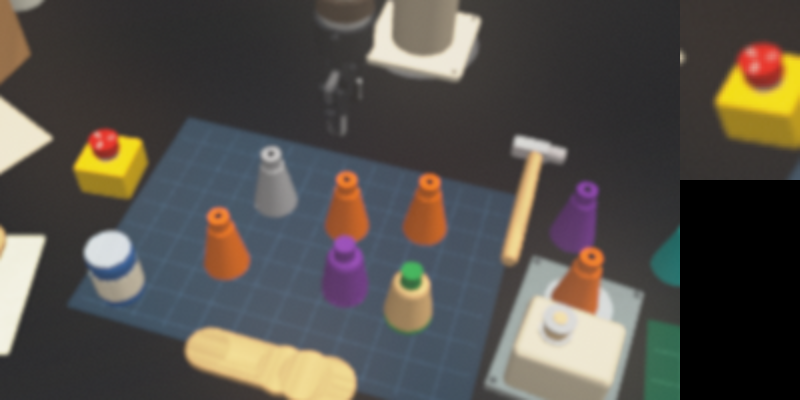

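View pics/top_q1.png

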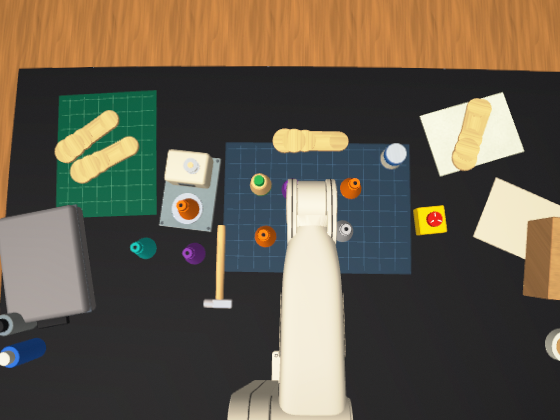

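Stop stays down by itself (red head resting near the box at scene crop (105,143)). The cones haven't moved. I'll check the fingertip height in the scene image.

Run:
```python
from h import *
s=cv2.imread('pics/scene_q1.png')
c=cv2.resize(s[90:190,220:330],None,fx=7,fy=6,interpolation=cv2.INTER_CUBIC)
c=np.clip(c.astype(float)*2,0,255).astype(np.uint8)
for z,col in [(.2324,(0,0,255)),(.2264,(0,255,0)),(.2074,(255,255,0))]:
  for dx in (-.03,0,.03):
    p=proj(MS,(.488+dx,.003,z))[0]; cv2.circle(c,(int((p[0]-220)*7),int((p[1]-90)*6)),4,col,-1)
cv2.imwrite('pics/q1f.png',c)
```

```text
(no output)
```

View pics/q1f.png

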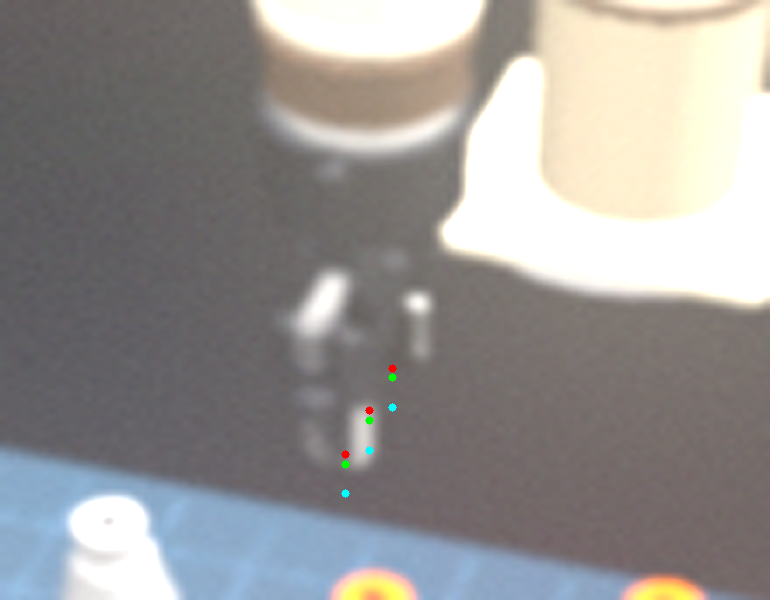

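>>> {"api": "carry_out", "payload": {
  "moves": [
    [-0.01, -0.025, 0.3, 0, 0.4],
    [-0.01, -0.025, 0.6, 0, 0.4],
    [-0.01, -0.025, 0.9, 0, 0.4],
    [-0.01, -0.025, 1, 0, 0.4],
    [-0.01, -0.025, 1, 0, 0.4]
  ]
}}

```text
clock: 12.4
eef_pos: [0.4854, 0.005, 0.1312]
tool_rot: [1.0, -0.001, -0.002, 0.0]
ft_force: [0.7, 0.2, 0.7]
grip_width: 0.0595
```

>>> {"api": "carry_out", "payload": {
  "moves": [
    [0, 0, 0.15, 0, 0.4],
    [0, 0, 0.3, 0, 0.4],
    [0, 0, 0.36, 0, 0.4],
    [0, 0, 0.36, 0, 0.4]
  ]
}}

```text
clock: 12.8
eef_pos: [0.4868, 0.0058, 0.097]
tool_rot: [1.0, -0.0, 0.0, 0.0]
ft_force: [0.4, -0.0, 0.0]
grip_width: 0.0596
```

```bash
python3 st.py
python3 - <<'E'
from h import *
s=snap('scene','q2')
c=cv2.resize(s[140:230,220:330],None,fx=7,fy=6.6,interpolation=cv2.INTER_CUBIC)
cv2.imwrite('pics/q2f.png',np.clip(c.astype(float)*1.5,0,255).astype(np.uint8))
E
```

```text
t 12.8 tcp [0.4868 0.0058 0.097 ] yaw -0.05 F [ 0.39 -0.03  0.03] T [-0.053  0.015  0.023] w 0.0596 q [ 0.01  0.32 -0.26  1.   -0.    1.58]
```

View pics/q2f.png

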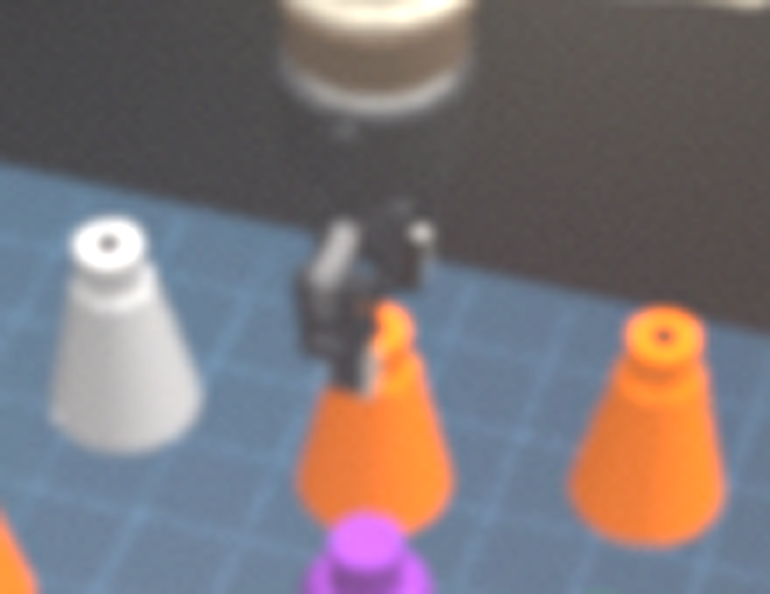

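Run:
```python
from h import *
for dx in (.03,.037,.045):
  for z in (.07,.085,.10): print(dx,z,proj(MS,(.487+dx,.0055,z)).round(1))
print(proj(MS,(.487-.03,.0055,.1)))
```

```text
0.03 0.07 [[270.7 204.3]]
0.03 0.085 [[270.6 201.1]]
0.03 0.1 [[270.6 197.8]]
0.037 0.07 [[269.9 206. ]]
0.037 0.085 [[269.9 202.8]]
0.037 0.1 [[269.9 199.5]]
0.045 0.07 [[269.1 208. ]]
0.045 0.085 [[269.  204.7]]
0.045 0.1 [[269.  201.5]]
[[276.80652682 183.64442111]]
```

>>> {"api": "carry_out", "payload": {
  "moves": [
    [0, 0, 0.03, 0, 0.4],
    [0, 0, 0.06, 0, 0.4],
    [0, 0, 0.06, 0, -1],
    [0, 0, 0.06, 0, -1],
    [0, 0, 0.06, 0, -1],
    [0, 0, 0.06, 0, -1],
    [0, 0, 0.06, 0, -1]
  ]
}}

```text
clock: 13.55
eef_pos: [0.4867, 0.0061, 0.0908]
tool_rot: [1.0, -0.0, 0.0, -0.0]
ft_force: [-0.8, -0.4, 2.2]
grip_width: 0.0277
```

```bash
python3 st.py
python3 - <<'E'
from h import *
s=snap('scene','q3')
c=cv2.resize(s[140:230,220:330],None,fx=7,fy=6.6,interpolation=cv2.INTER_CUBIC)
cv2.imwrite('pics/q3f.png',np.clip(c.astype(float)*1.5,0,255).astype(np.uint8))
E
```

```text
t 13.55 tcp [0.4867 0.0061 0.0908] yaw -0.02 F [-0.81 -0.44  2.15] T [-0.018 -0.05  -0.022] w 0.0277 q [ 0.01  0.32 -0.27  0.98 -0.    1.58]
```

View pics/q3f.png

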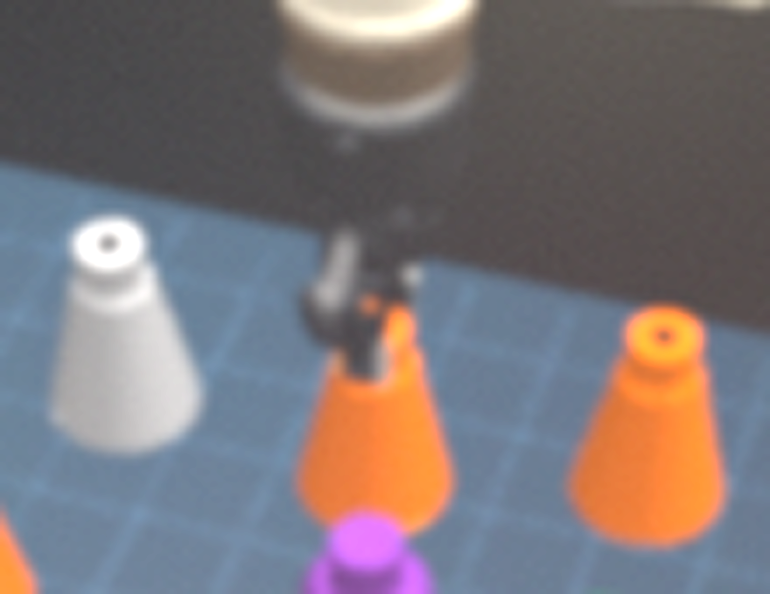

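Fingers close on the neck of the orange cone (crop (375,360)), width 27.7 mm. Lifting it over the grey cone.

>>> {"api": "carry_out", "payload": {
  "moves": [
    [0, 0, -0.1, 0, -1],
    [0, 0, -0.3, 0, -1],
    [0, 0, -0.5, 0, -1],
    [0, 0, -0.75, 0, -1],
    [0, 0, -1, 0, -1],
    [0, 0, -1, 0, -1]
  ]
}}

```text
clock: 14.2
eef_pos: [0.4886, 0.0061, 0.1944]
tool_rot: [1.0, -0.0, 0.004, -0.0]
ft_force: [0.0, -0.7, -0.8]
grip_width: 0.0276
```

>>> {"api": "carry_out", "payload": {
  "moves": [
    [0, 0, -0.2, 0, -1],
    [0, 0, -0.4, 0, -1],
    [-0.02, 0.1, -0.4, 0, -1],
    [-0.04, 0.3, -0.4, 0, -1],
    [-0.06, 0.5, -0.4, 0, -1],
    [-0.08, 0.7, -0.4, 0, -1],
    [-0.1, 0.9, -0.4, 0, -1],
    [-0.1, 0.9, -0.4, 0, -1]
  ]
}}

```text
clock: 15.0
eef_pos: [0.475, -0.0862, 0.2287]
tool_rot: [1.0, -0.002, -0.001, 0.0]
ft_force: [0.7, 1.1, -1.3]
grip_width: 0.028
```

>>> {"api": "carry_out", "payload": {
  "moves": [
    [-0.01, 0.1, 0, 0, -1],
    [-0.02, 0.25, 0, 0, -1],
    [-0.035, 0.37, 0, 0, -1],
    [-0.035, 0.37, 0, 0, -1],
    [-0.035, 0.37, 0, 0, -1],
    [-0.035, 0.37, 0, 0, -1]
  ]
}}

```text
clock: 15.6
eef_pos: [0.4728, -0.1205, 0.2304]
tool_rot: [1.0, 0.0, -0.0, -0.0]
ft_force: [0.6, -1.0, -0.4]
grip_width: 0.028
```

```bash
python3 st.py
python3 - <<'E'
from h import *
s=snap('scene','q4');t=snap('top','q4')
c=cv2.resize(s[90:230,170:320],None,fx=4,fy=4,interpolation=cv2.INTER_CUBIC)
cv2.imwrite('pics/q4f.png',np.clip(c.astype(float)*1.5,0,255).astype(np.uint8))
E
```

```text
t 15.6 tcp [ 0.4728 -0.1205  0.2304] yaw 0.01 F [ 0.58 -0.98 -0.39] T [-0.041  0.018 -0.03 ] w 0.028 q [-0.25  0.22 -0.02  1.33  0.    1.32]
```

View pics/q4f.png

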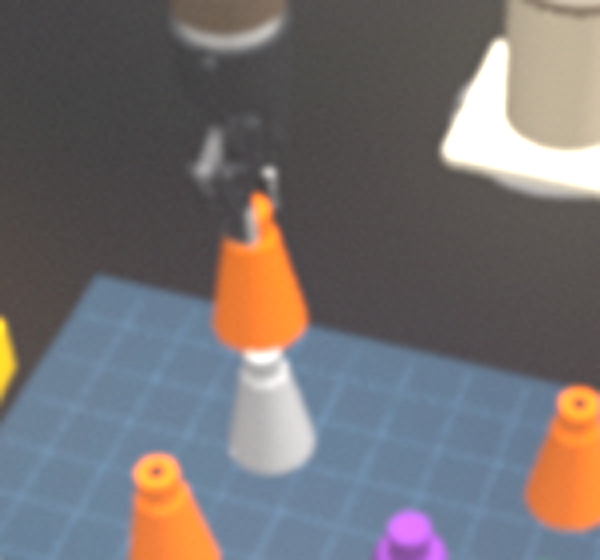

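The held cone is upright and directly above the grey neck (crop (262,350)). Lowering it.

>>> {"api": "carry_out", "payload": {
  "moves": [
    [0, 0, 0.2, 0, -1],
    [0, 0, 0.35, 0, -1],
    [0, 0, 0.5, 0, -1],
    [0, 0, 0.65, 0, -1],
    [0, 0, 0.8, 0, -1],
    [0, 0, 0.95, 0, -1],
    [0, 0, 0.95, 0, -1]
  ]
}}

```text
clock: 16.4
eef_pos: [0.4713, -0.1201, 0.1336]
tool_rot: [1.0, 0.0, -0.002, -0.001]
ft_force: [-0.7, -0.2, 0.5]
grip_width: 0.0278
```

>>> {"api": "carry_out", "payload": {
  "moves": [
    [0, 0, 0.05, 0, -1],
    [0, 0, 0.1, 0, -1],
    [0, 0, 0.15, 0, -1],
    [0, 0, 0.19, 0, -1],
    [0, 0, 0.19, 0, -1]
  ]
}}

```text
clock: 16.9
eef_pos: [0.4726, -0.1209, 0.1161]
tool_rot: [1.0, -0.0, -0.0, -0.0]
ft_force: [0.5, -0.1, 0.1]
grip_width: 0.028
```

```bash
python3 st.py
```

```text
t 16.9 tcp [ 0.4726 -0.1209  0.1161] yaw -0.02 F [ 0.47 -0.13  0.12] T [ 0.028 -0.007 -0.027] w 0.028 q [-0.25  0.3  -0.23  1.05  0.    1.32]
```

>>> {"api": "carry_out", "payload": {
  "moves": [
    [0, 0, 0, 0, 0.4],
    [0, 0, 0, 0, 0.4],
    [0, 0, 0, 0, 0.4],
    [0, 0, 0, 0, 0.4],
    [0, 0, -0.3, 0, 0.4],
    [0, 0, -0.6, 0, 0.4],
    [0, 0, -1, 0, 0.4],
    [0, 0, -1, 0, 0.4]
  ]
}}

```text
clock: 17.7
eef_pos: [0.4762, -0.1218, 0.2223]
tool_rot: [1.0, -0.0, 0.005, 0.001]
ft_force: [0.8, 0.5, -0.0]
grip_width: 0.0594
```

>>> {"api": "carry_out", "payload": {
  "moves": [
    [-0.03, -0.33, -0.1, 0, 0.4],
    [-0.06, -0.67, -0.1, 0, 0.4],
    [-0.1, -1, -0.1, 0, 0.4],
    [-0.1, -1, -0.1, 0, 0.4]
  ]
}}

```text
clock: 18.1
eef_pos: [0.4622, -0.018, 0.2263]
tool_rot: [1.0, 0.002, -0.0, -0.001]
ft_force: [0.0, -0.5, 0.2]
grip_width: 0.0596
```

>>> {"api": "carry_out", "payload": {
  "moves": [
    [-0.03, -0.33, 0, 0, 0.4],
    [-0.06, -0.67, 0, 0, 0.4],
    [-0.1, -1, 0, 0, 0.4],
    [-0.1, -1, 0, 0, 0.4]
  ]
}}

```text
clock: 18.5
eef_pos: [0.4526, 0.0815, 0.2262]
tool_rot: [1.0, 0.002, -0.0, -0.0]
ft_force: [0.1, -0.4, -0.2]
grip_width: 0.0596
```

>>> {"api": "carry_out", "payload": {
  "moves": [
    [0, -0.2, 0, 0, 0.4],
    [0, -0.45, 0, 0, 0.4],
    [0, -0.45, 0, 0, 0.4],
    [0, -0.45, 0, 0, 0.4],
    [0, -0.45, 0, 0, 0.4]
  ]
}}

```text
clock: 19.0
eef_pos: [0.453, 0.123, 0.2263]
tool_rot: [1.0, -0.001, -0.0, 0.0]
ft_force: [0.7, 0.3, -0.1]
grip_width: 0.0596
```

```bash
python3 st.py
python3 - <<'E'
from h import *
s=snap('scene','q5');t=snap('top','q5')
cv2.imwrite('pics/q5.png',np.hstack([cv2.resize(s[130:300,100:440],(600,300)),]))
d=dot(t,(346,225)); print('stack',d,onz(MT,d,.135))
cv2.imwrite('pics/q5t.png',cv2.resize(t[130:280,120:460],None,fx=2.3,fy=2.3,interpolation=cv2.INTER_CUBIC))
E
```

```text
t 19.0 tcp [0.453  0.123  0.2263] yaw -0.09 F [ 0.72  0.34 -0.15] T [ 0.011  0.024 -0.009] w 0.0596 q [ 0.27  0.18 -0.08  1.31 -0.    1.84]
stack [346.57718967 226.40516698] [ 0.47809702 -0.12092492  0.135     ]
```

View pics/q5.png

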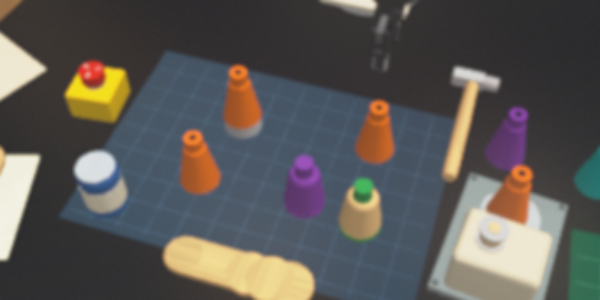

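View pics/q5t.png

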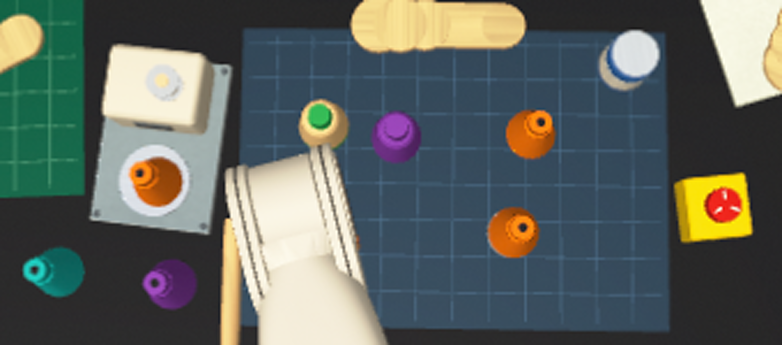

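First orange cone is nested over the grey (grey rim shows below at scene crop (243,128)); nothing else moved. Next, cone a at top pixel (263,234).

>>> {"api": "carry_out", "payload": {
  "moves": [
    [0, -0.01, 0.35, 0, 0.4],
    [0, -0.01, 0.7, 0, 0.4],
    [0, -0.01, 1, 0, 0.4],
    [0, -0.01, 1, 0, 0.4]
  ]
}}

```text
clock: 19.5
eef_pos: [0.4495, 0.1234, 0.1228]
tool_rot: [1.0, -0.001, -0.004, 0.001]
ft_force: [-0.9, 0.2, -0.6]
grip_width: 0.0603
```

>>> {"api": "carry_out", "payload": {
  "moves": [
    [0, 0, 0.1, 0, 0.4],
    [0, 0, 0.2, 0, 0.4],
    [0, 0, 0.3, 0, 0.4],
    [0, 0, 0.35, 0, 0.4],
    [0, 0, 0.35, 0, 0.4],
    [0, 0, 0.35, 0, -1],
    [0, 0, 0.35, 0, -1],
    [0, 0, 0.35, 0, -1],
    [0, 0, 0.35, 0, -1],
    [0, 0, 0.35, 0, -1]
  ]
}}

```text
clock: 20.5
eef_pos: [0.4536, 0.1253, 0.0922]
tool_rot: [1.0, -0.0, 0.001, -0.0]
ft_force: [-0.6, -0.5, 4.4]
grip_width: 0.0277
```

```bash
python3 st.py
python3 - <<'E'
from h import *
t=cv2.imread('pics/top_q5.png')
for g in [(346,229),(347,230),(346.5,229.5)]:
    d=dot(t,g); print('stack',d,onz(MT,d,.135))
E
```

```text
t 20.5 tcp [0.4536 0.1253 0.0922] yaw -0.02 F [-0.62 -0.52  4.35] T [-0.025  0.057 -0.012] w 0.0277 q [ 0.27  0.29 -0.31  0.97  0.    1.84]
stack [346.90730441 228.47664071] [ 0.47205988 -0.1218992   0.135     ]
stack [346.92568528 228.62558376] [ 0.47162579 -0.12195363  0.135     ]
stack [346.84620253 228.68037975] [ 0.47146271 -0.12172213  0.135     ]
```

>>> {"api": "carry_out", "payload": {
  "moves": [
    [0, 0, -0.1, 0, -1],
    [0, 0, -0.3, 0, -1],
    [0, 0, -0.5, 0, -1],
    [0, 0, -0.75, 0, -1],
    [0, 0, -1, 0, -1],
    [0, 0, -1, 0, -1]
  ]
}}

```text
clock: 21.1
eef_pos: [0.455, 0.1257, 0.1951]
tool_rot: [1.0, -0.0, 0.003, -0.001]
ft_force: [0.4, -1.0, -0.1]
grip_width: 0.0274
```

>>> {"api": "carry_out", "payload": {
  "moves": [
    [0, 0, -0.2, 0, -1],
    [0, 0, -0.4, 0, -1],
    [0.02, 0.1, -0.5, 0, -1],
    [0.03, 0.3, -0.6, 0, -1],
    [0.05, 0.5, -0.6, 0, -1],
    [0.07, 0.75, -0.6, 0, -1],
    [0.09, 1, -0.6, 0, -1],
    [0.09, 1, -0.6, 0, -1]
  ]
}}

```text
clock: 21.9
eef_pos: [0.4614, 0.0222, 0.2505]
tool_rot: [1.0, -0.002, -0.001, 0.001]
ft_force: [0.1, -0.2, -0.3]
grip_width: 0.0275
```

>>> {"api": "carry_out", "payload": {
  "moves": [
    [0.02, 0.2, 0, 0, -1],
    [0.04, 0.4, 0, 0, -1],
    [0.06, 0.6, 0, 0, -1],
    [0.08, 0.8, 0, 0, -1],
    [0.1, 1, 0, 0, -1],
    [0.1, 1, 0, 0, -1]
  ]
}}

```text
clock: 22.5
eef_pos: [0.4716, -0.0765, 0.2506]
tool_rot: [1.0, -0.002, -0.001, 0.0]
ft_force: [0.1, 0.2, -0.7]
grip_width: 0.0278
```

>>> {"api": "carry_out", "payload": {
  "moves": [
    [0, 0.2, 0, 0, -1],
    [0, 0.35, 0, 0, -1],
    [0, 0.46, 0, 0, -1],
    [0, 0.46, 0, 0, -1],
    [0, 0.46, 0, 0, -1],
    [0, 0.46, 0, 0, -1]
  ]
}}

```text
clock: 23.1
eef_pos: [0.4718, -0.1202, 0.2514]
tool_rot: [1.0, 0.0, -0.0, -0.0]
ft_force: [-0.6, -0.6, 0.0]
grip_width: 0.0275
```

```bash
python3 st.py
python3 - <<'E'
from h import *
s=snap('scene','q6')
c=cv2.resize(s[90:230,170:320],None,fx=4,fy=4,interpolation=cv2.INTER_CUBIC)
cv2.imwrite('pics/q6f.png',np.clip(c.astype(float)*1.5,0,255).astype(np.uint8))
E
```

```text
t 23.1 tcp [ 0.4718 -0.1202  0.2514] yaw 0.03 F [-0.58 -0.64  0.03] T [-0.012  0.006  0.027] w 0.0275 q [-0.25  0.21  0.02  1.38  0.    1.32]
```

View pics/q6f.png

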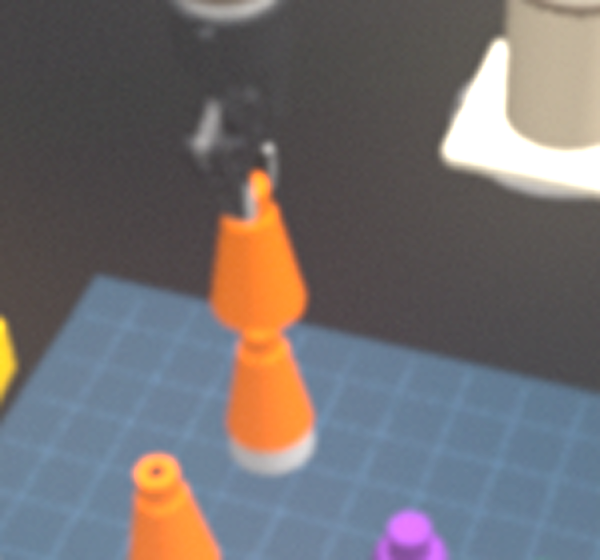

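Aligned over the stack (crop (258,335)). Lowering 110 mm, releasing, rising.

>>> {"api": "carry_out", "payload": {
  "moves": [
    [0, 0.01, 0.2, 0, -1],
    [0, 0.01, 0.35, 0, -1],
    [0, 0.01, 0.5, 0, -1],
    [0, 0.01, 0.65, 0, -1],
    [0, 0.01, 0.8, 0, -1],
    [0, 0.01, 0.9, 0, -1],
    [0, 0.01, 0.9, 0, -1]
  ]
}}

```text
clock: 23.85
eef_pos: [0.4708, -0.1212, 0.1602]
tool_rot: [1.0, 0.0, -0.001, -0.0]
ft_force: [-0.5, 0.1, -0.8]
grip_width: 0.0274
```

>>> {"api": "carry_out", "payload": {
  "moves": [
    [0, 0, 0.05, 0, -1],
    [0, 0, 0.1, 0, -1],
    [0, 0, 0.15, 0, -1],
    [0, 0, 0.2, 0, -1],
    [0, 0, 0.2, 0, -1]
  ]
}}

```text
clock: 24.35
eef_pos: [0.4724, -0.122, 0.1422]
tool_rot: [1.0, -0.0, 0.001, 0.0]
ft_force: [-1.7, 0.7, 4.8]
grip_width: 0.0277
```

>>> {"api": "carry_out", "payload": {
  "moves": [
    [0, 0, 0, 0, 0.4],
    [0, 0, 0, 0, 0.4],
    [0, 0, 0, 0, 0.4],
    [0, 0, 0, 0, 0.4],
    [0, 0, -0.3, 0, 0.4],
    [0, 0, -0.6, 0, 0.4],
    [0, 0, -0.9, 0, 0.4],
    [0, 0, -0.9, 0, 0.4],
    [0, 0, -0.9, 0, 0.4]
  ]
}}

```text
clock: 25.25
eef_pos: [0.4723, -0.122, 0.2319]
tool_rot: [1.0, -0.0, 0.001, 0.0]
ft_force: [-0.5, 0.2, 0.6]
grip_width: 0.0598
```

>>> {"api": "carry_out", "payload": {
  "moves": [
    [0.33, 0.05, 0, 0, 0.4],
    [0.67, 0.1, 0, 0, 0.4],
    [1, 0.2, 0, 0, 0.4],
    [1, 0.2, 0, 0, 0.4]
  ]
}}

```text
clock: 25.65
eef_pos: [0.574, -0.1425, 0.2275]
tool_rot: [1.0, -0.0, -0.002, -0.0]
ft_force: [-0.7, -0.1, -0.6]
grip_width: 0.0598
```

>>> {"api": "carry_out", "payload": {
  "moves": [
    [0.2, 0.06, 0, 0, 0.4],
    [0.39, 0.06, 0, 0, 0.4],
    [0.39, 0.06, 0, 0, 0.4],
    [0.39, 0.06, 0, 0, 0.4],
    [0.39, 0.06, 0, 0, 0.4]
  ]
}}

```text
clock: 26.15
eef_pos: [0.6095, -0.1478, 0.231]
tool_rot: [1.0, -0.0, -0.001, -0.0]
ft_force: [0.0, -0.6, 0.2]
grip_width: 0.06
```

```bash
python3 st.py
python3 - <<'E'
from h import *
s=snap('scene','q7')
cv2.imwrite('pics/q7.png',cv2.resize(s[100:300,100:440],(765,450),interpolation=cv2.INTER_CUBIC))
d=dot(s,(209,207)); print('c',d,onz(MS,d,.11))
for g in [(240,171),(239,170),(238,169)]:
  pass
print(proj(MS,(.472,-.1218,.16)))
E
```

```text
t 26.15 tcp [ 0.6095 -0.1478  0.231 ] yaw -0.03 F [ 0.03 -0.56  0.24] T [-0.005  0.039  0.056] w 0.06 q [-0.24  0.5   0.39  1.46 -0.    1.33]
c [208.57446809 207.43617021] [ 0.61517501 -0.14904027  0.11      ]
[[234.56922991 163.57718722]]
```

View pics/q7.png

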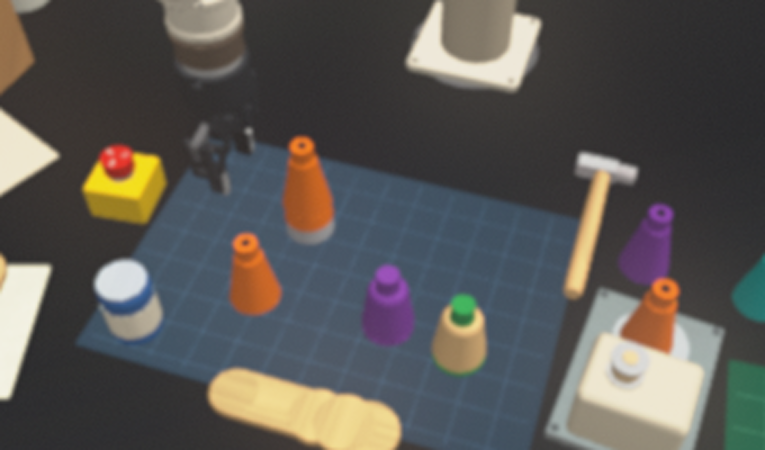

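Two oranges now nested on the grey (stack top at crop (301,147)), and cone c is in place at (246,243). Grasping c.

>>> {"api": "carry_out", "payload": {
  "moves": [
    [0.02, 0.005, 0.35, 0, 0.4],
    [0.02, 0.005, 0.7, 0, 0.4],
    [0.02, 0.005, 1, 0, 0.4],
    [0.02, 0.005, 1, 0, 0.4]
  ]
}}

```text
clock: 26.6
eef_pos: [0.6085, -0.1476, 0.1268]
tool_rot: [1.0, -0.0, -0.005, -0.001]
ft_force: [-0.1, 0.3, -0.2]
grip_width: 0.0598
```

>>> {"api": "carry_out", "payload": {
  "moves": [
    [0, 0, 0.1, 0, 0.4],
    [0, 0, 0.2, 0, 0.4],
    [0, 0, 0.3, 0, 0.4],
    [0, 0, 0.39, 0, 0.4],
    [0, 0, 0.39, 0, 0.4],
    [0, 0, 0.39, 0, -1],
    [0, 0, 0.39, 0, -1],
    [0, 0, 0.39, 0, -1],
    [0, 0, 0.39, 0, -1],
    [0, 0, 0.39, 0, -1]
  ]
}}

```text
clock: 27.6
eef_pos: [0.6132, -0.1486, 0.0933]
tool_rot: [1.0, -0.0, 0.001, 0.0]
ft_force: [0.2, 0.6, 2.6]
grip_width: 0.0279
```

>>> {"api": "carry_out", "payload": {
  "moves": [
    [0, 0, -0.1, 0, -1],
    [0, 0, -0.3, 0, -1],
    [0, 0, -0.5, 0, -1],
    [0, 0, -0.75, 0, -1],
    [0, 0, -1, 0, -1],
    [0, 0, -1, 0, -1]
  ]
}}

```text
clock: 28.2
eef_pos: [0.6152, -0.149, 0.1974]
tool_rot: [1.0, -0.0, 0.004, 0.001]
ft_force: [0.6, 0.1, -0.9]
grip_width: 0.0281
```

>>> {"api": "carry_out", "payload": {
  "moves": [
    [0, 0, -0.2, 0, -1],
    [0, 0, -0.4, 0, -1],
    [0, 0, -0.6, 0, -1],
    [0, 0, -0.8, 0, -1],
    [-0.1, -0.02, -0.9, 0, -1],
    [-0.3, -0.05, -0.9, 0, -1],
    [-0.5, -0.1, -0.9, 0, -1],
    [-0.7, -0.15, -0.9, 0, -1],
    [-0.9, -0.17, -0.9, 0, -1],
    [-0.9, -0.17, -0.9, 0, -1]
  ]
}}

```text
clock: 29.2
eef_pos: [0.5197, -0.1309, 0.2822]
tool_rot: [1.0, -0.0, -0.001, -0.0]
ft_force: [0.1, 0.2, -0.7]
grip_width: 0.0277
```

>>> {"api": "carry_out", "payload": {
  "moves": [
    [-0.2, -0.05, 0, 0, -1],
    [-0.4, -0.1, 0, 0, -1],
    [-0.5, -0.1, 0, 0, -1],
    [-0.5, -0.1, 0, 0, -1],
    [-0.5, -0.1, 0, 0, -1],
    [-0.5, -0.1, 0, 0, -1]
  ]
}}

```text
clock: 29.8
eef_pos: [0.4737, -0.1217, 0.2823]
tool_rot: [1.0, -0.0, 0.0, 0.0]
ft_force: [-0.4, -0.1, -0.8]
grip_width: 0.0277
```

```bash
python3 st.py
python3 - <<'E'
from h import *
s=snap('scene','q8')
c=cv2.resize(s[80:220,170:320],None,fx=4,fy=4,interpolation=cv2.INTER_CUBIC)
cv2.imwrite('pics/q8f.png',np.clip(c.astype(float)*1.5,0,255).astype(np.uint8))
E
```

```text
t 29.8 tcp [ 0.4737 -0.1217  0.2823] yaw -0.03 F [-0.4  -0.14 -0.84] T [-0.038  0.043  0.017] w 0.0277 q [-0.25  0.2   0.09  1.46 -0.    1.32]
```

View pics/q8f.png

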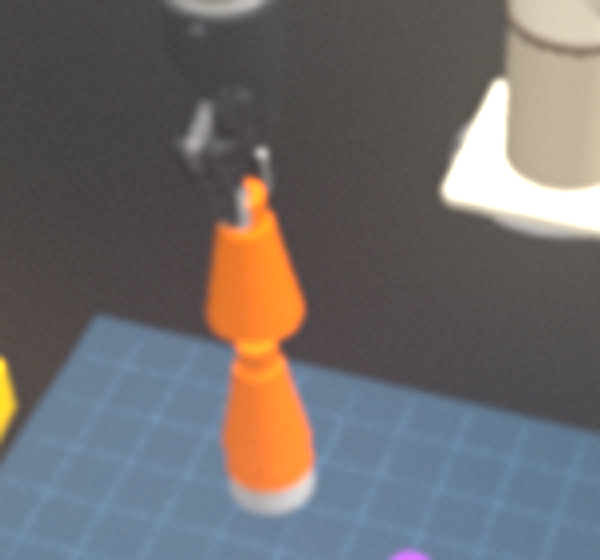

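>>> {"api": "carry_out", "payload": {
  "moves": [
    [-0.015, 0, 0.2, 0, -1],
    [-0.015, 0, 0.35, 0, -1],
    [-0.015, 0, 0.5, 0, -1],
    [-0.015, 0, 0.65, 0, -1],
    [-0.015, 0, 0.8, 0, -1],
    [-0.015, 0, 0.9, 0, -1],
    [-0.015, 0, 0.9, 0, -1]
  ]
}}

```text
clock: 30.55
eef_pos: [0.4707, -0.1212, 0.1909]
tool_rot: [1.0, -0.0, -0.002, -0.0]
ft_force: [-1.0, -1.0, -0.6]
grip_width: 0.0275
```

>>> {"api": "carry_out", "payload": {
  "moves": [
    [0, 0, 0.05, 0, -1],
    [0, 0, 0.1, 0, -1],
    [0, 0, 0.15, 0, -1],
    [0, 0, 0.2, 0, -1],
    [0, 0, 0.24, 0, -1],
    [0, 0, 0.24, 0, -1]
  ]
}}

```text
clock: 31.15
eef_pos: [0.4715, -0.1215, 0.1684]
tool_rot: [1.0, -0.0, 0.0, 0.0]
ft_force: [0.4, -0.1, -1.7]
grip_width: 0.0277
```

>>> {"api": "carry_out", "payload": {
  "moves": [
    [0, 0, 0, 0, 0.4],
    [0, 0, 0, 0, 0.4],
    [0, 0, 0, 0, 0.4],
    [0, 0, 0, 0, 0.4],
    [0, 0, -0.3, 0, 0.4],
    [0, 0, -0.6, 0, 0.4],
    [0, 0, -0.9, 0, 0.4],
    [0, 0, -0.9, 0, 0.4]
  ]
}}

```text
clock: 31.95
eef_pos: [0.4738, -0.122, 0.2631]
tool_rot: [1.0, -0.0, 0.004, 0.001]
ft_force: [1.4, -0.8, -0.6]
grip_width: 0.0595
```

>>> {"api": "carry_out", "payload": {
  "moves": [
    [0.04, -0.33, 0, 0, 0.4],
    [0.08, -0.67, 0, 0, 0.4],
    [0.13, -1, 0, 0, 0.4],
    [0.13, -1, 0, 0, 0.4]
  ]
}}

```text
clock: 32.35
eef_pos: [0.4844, -0.0183, 0.2577]
tool_rot: [1.0, 0.002, -0.0, -0.001]
ft_force: [-0.5, 0.3, -0.1]
grip_width: 0.0596
```

>>> {"api": "carry_out", "payload": {
  "moves": [
    [0.04, -0.33, 0, 0, 0.4],
    [0.08, -0.67, 0, 0, 0.4],
    [0.13, -1, 0, 0, 0.4],
    [0.13, -1, 0, 0, 0.4]
  ]
}}

```text
clock: 32.75
eef_pos: [0.4976, 0.0812, 0.2576]
tool_rot: [1.0, 0.002, -0.0, -0.0]
ft_force: [-0.6, -0.4, 0.4]
grip_width: 0.0597
```

>>> {"api": "carry_out", "payload": {
  "moves": [
    [0.04, -0.33, 0, 0, 0.4],
    [0.08, -0.67, 0, 0, 0.4],
    [0.13, -1, 0, 0, 0.4],
    [0.13, -1, 0, 0, 0.4]
  ]
}}

```text
clock: 33.15
eef_pos: [0.5107, 0.1807, 0.2575]
tool_rot: [1.0, 0.002, -0.0, -0.0]
ft_force: [0.6, -0.1, -0.6]
grip_width: 0.0599
```

>>> {"api": "carry_out", "payload": {
  "moves": [
    [0.04, -0.33, 0, 0, 0.4],
    [0.08, -0.67, 0, 0, 0.4],
    [0.13, -1, 0, 0, 0.4],
    [0.13, -1, 0, 0, 0.4]
  ]
}}

```text
clock: 33.55
eef_pos: [0.5238, 0.2804, 0.2572]
tool_rot: [1.0, 0.001, -0.0, 0.0]
ft_force: [0.6, 0.7, -0.2]
grip_width: 0.0596
```

>>> {"api": "carry_out", "payload": {
  "moves": [
    [0.04, -0.33, 0, 0, 0.4],
    [0.08, -0.67, 0, 0, 0.4],
    [0.11, -0.92, 0, 0, 0.4],
    [0.11, -0.92, 0, 0, 0.4],
    [0.11, -0.92, 0, 0, 0.4],
    [0.11, -0.92, 0, 0, 0.4]
  ]
}}

```text
clock: 34.15
eef_pos: [0.5349, 0.3686, 0.2584]
tool_rot: [1.0, -0.001, -0.0, 0.001]
ft_force: [0.0, -0.8, -0.3]
grip_width: 0.06
```

```bash
python3 st.py
python3 - <<'E'
from h import *
s=snap('scene','q9');t=snap('top','q9')
cv2.imwrite('pics/q9.png',cv2.resize(s[100:300,100:440],(765,450),interpolation=cv2.INTER_CUBIC))
d=dot(s,(396,228)); print('e',d,onz(MS,d,.131))
d=dot(t,(346.5,228)); print('stack',d,onz(MT,d,.185))
cv2.imwrite('pics/q9t.png',cv2.resize(t[130:280,120:460],None,fx=2.3,fy=2.3,interpolation=cv2.INTER_CUBIC))
E
```

```text
t 34.15 tcp [0.5349 0.3686 0.2584] yaw -0.12 F [ 0.02 -0.76 -0.28] T [-0.024  0.009  0.041] w 0.06 q [ 0.6   0.55  0.54  1.56 -0.    2.18]
e [395.37942664 227.65935919] [0.53883082 0.36864152 0.131     ]
stack [347.78013325 227.76862508] [ 0.47090828 -0.11871096  0.185     ]
```

View pics/q9.png

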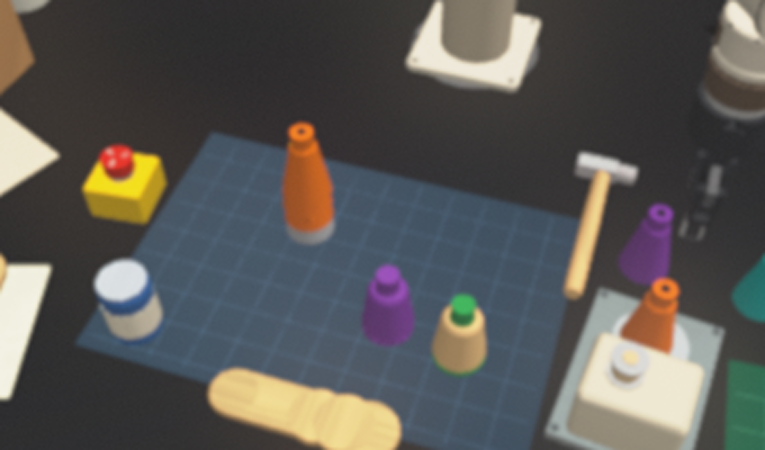

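View pics/q9t.png

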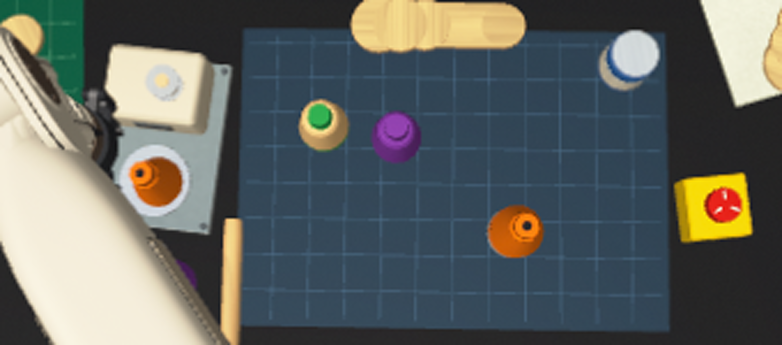

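Three oranges on the grey (stack top at scene crop (301,132)), the feed cone is untouched at (664,290), and the stop is still down. Grasping the feed cone.

>>> {"api": "carry_out", "payload": {
  "moves": [
    [0.005, -0.02, 0.35, 0, 0.4],
    [0.005, -0.02, 0.7, 0, 0.4],
    [0.005, -0.02, 1, 0, 0.4],
    [0.005, -0.02, 1, 0, 0.4]
  ]
}}

```text
clock: 34.65
eef_pos: [0.5323, 0.3695, 0.1535]
tool_rot: [1.0, -0.001, -0.004, 0.003]
ft_force: [-0.7, -0.5, -0.7]
grip_width: 0.0598
```

>>> {"api": "carry_out", "payload": {
  "moves": [
    [0, 0, 0.1, 0, 0.4],
    [0, 0, 0.2, 0, 0.4],
    [0, 0, 0.3, 0, 0.4],
    [0, 0, 0.4, 0, 0.4],
    [0, 0, 0.45, 0, 0.4],
    [0, 0, 0.45, 0, 0.4],
    [0, 0, 0.45, 0, -1],
    [0, 0, 0.45, 0, -1],
    [0, 0, 0.45, 0, -1],
    [0, 0, 0.45, 0, -1],
    [0, 0, 0.45, 0, -1]
  ]
}}

```text
clock: 35.75
eef_pos: [0.5356, 0.3728, 0.1143]
tool_rot: [1.0, -0.0, 0.001, -0.0]
ft_force: [0.6, -0.0, 2.1]
grip_width: 0.0279
```

```bash
python3 st.py
python3 - <<'E'
from h import *
t=cv2.imread('pics/top_q9.png'); 
for g in [(349,228),(348.5,228.5)]:
    d=dot(t,g); print('stack',d,onz(MT,d,.185))
print(proj(MS,(.472,-.1218,.185)))
E
```

```text
t 35.75 tcp [0.5356 0.3728 0.1143] yaw -0.03 F [ 0.61 -0.04  2.12] T [ 0.013 -0.151  0.054] w 0.0279 q [ 0.61  0.61  0.26  1.22 -0.    2.18]
stack [348.72172808 227.71346887] [ 0.47109916 -0.12135925  0.185     ]
stack [348.72172808 227.71346887] [ 0.47109916 -0.12135925  0.185     ]
[[233.93562651 157.41769746]]
```

>>> {"api": "carry_out", "payload": {
  "moves": [
    [0, 0, -0.1, 0, -1],
    [0, 0, -0.3, 0, -1],
    [0, 0, -0.5, 0, -1],
    [0, 0, -0.75, 0, -1],
    [0, 0, -1, 0, -1],
    [0, 0, -1, 0, -1]
  ]
}}

```text
clock: 36.35
eef_pos: [0.5366, 0.3738, 0.2184]
tool_rot: [1.0, -0.0, 0.003, -0.002]
ft_force: [0.8, 0.2, 0.2]
grip_width: 0.0276
```

>>> {"api": "carry_out", "payload": {
  "moves": [
    [0, 0, -0.2, 0, -1],
    [0, 0, -0.4, 0, -1],
    [-0.02, 0.1, -0.6, 0, -1],
    [-0.04, 0.3, -0.8, 0, -1],
    [-0.06, 0.5, -0.95, 0, -1],
    [-0.09, 0.75, -0.95, 0, -1],
    [-0.13, 1, -0.95, 0, -1],
    [-0.13, 1, -0.95, 0, -1]
  ]
}}

```text
clock: 37.15
eef_pos: [0.5214, 0.2691, 0.3088]
tool_rot: [1.0, -0.002, -0.0, 0.001]
ft_force: [0.5, 1.4, 0.1]
grip_width: 0.0275
```

>>> {"api": "carry_out", "payload": {
  "moves": [
    [-0.03, 0.25, 0, 0, -1],
    [-0.06, 0.5, 0, 0, -1],
    [-0.09, 0.75, 0, 0, -1],
    [-0.13, 1, 0, 0, -1]
  ]
}}

```text
clock: 37.55
eef_pos: [0.5085, 0.1717, 0.3078]
tool_rot: [1.0, -0.0, -0.001, 0.0]
ft_force: [-0.1, -0.0, -0.8]
grip_width: 0.0277
```

>>> {"api": "carry_out", "payload": {
  "moves": [
    [-0.03, 0.25, 0, 0, -1],
    [-0.06, 0.5, 0, 0, -1],
    [-0.09, 0.75, 0, 0, -1],
    [-0.13, 1, 0, 0, -1]
  ]
}}

```text
clock: 37.95
eef_pos: [0.4955, 0.0717, 0.308]
tool_rot: [1.0, -0.0, -0.0, -0.0]
ft_force: [0.3, 0.5, -1.1]
grip_width: 0.0277
```

>>> {"api": "carry_out", "payload": {
  "moves": [
    [-0.03, 0.25, 0, 0, -1],
    [-0.06, 0.5, 0, 0, -1],
    [-0.09, 0.75, 0, 0, -1],
    [-0.13, 1, 0, 0, -1]
  ]
}}

```text
clock: 38.35
eef_pos: [0.4825, -0.0283, 0.308]
tool_rot: [1.0, -0.0, -0.0, -0.0]
ft_force: [0.7, -0.8, 0.2]
grip_width: 0.0279
```

>>> {"api": "carry_out", "payload": {
  "moves": [
    [-0.03, 0.2, 0, 0, -1],
    [-0.06, 0.4, 0, 0, -1],
    [-0.09, 0.6, 0, 0, -1],
    [-0.11, 0.75, 0, 0, -1],
    [-0.11, 0.85, 0, 0, -1],
    [-0.11, 0.92, 0, 0, -1],
    [-0.11, 0.92, 0, 0, -1],
    [-0.11, 0.92, 0, 0, -1],
    [-0.11, 0.92, 0, 0, -1]
  ]
}}

```text
clock: 39.25
eef_pos: [0.4719, -0.1188, 0.3084]
tool_rot: [1.0, 0.0, -0.0, -0.0]
ft_force: [1.4, 0.8, -0.8]
grip_width: 0.028
```

```bash
python3 st.py
python3 - <<'E'
from h import *
s=snap('scene','q10')
c=cv2.resize(s[70:220,170:320],None,fx=4,fy=4,interpolation=cv2.INTER_CUBIC)
cv2.imwrite('pics/q10f.png',np.clip(c.astype(float)*1.5,0,255).astype(np.uint8))
E
```

```text
t 39.25 tcp [ 0.4719 -0.1188  0.3084] yaw 0.03 F [ 1.37  0.78 -0.8 ] T [-0.003  0.01   0.049] w 0.028 q [-0.25  0.19  0.15  1.53  0.    1.32]
```

View pics/q10f.png

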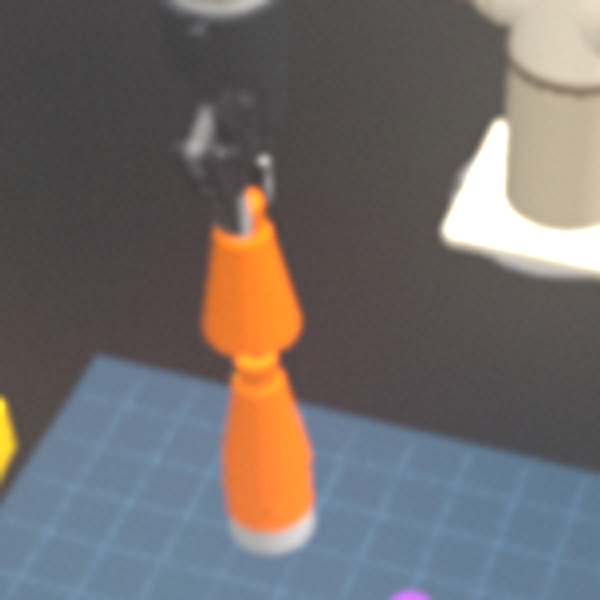

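>>> {"api": "carry_out", "payload": {
  "moves": [
    [0, 0.01, 0.2, 0, -1],
    [0, 0.01, 0.35, 0, -1],
    [0, 0.01, 0.5, 0, -1],
    [0, 0.01, 0.65, 0, -1],
    [0, 0.01, 0.8, 0, -1],
    [0, 0.01, 0.9, 0, -1],
    [0, 0.01, 0.9, 0, -1]
  ]
}}

```text
clock: 40.0
eef_pos: [0.4709, -0.1198, 0.2171]
tool_rot: [1.0, 0.0, -0.001, -0.0]
ft_force: [-0.2, 0.1, 0.4]
grip_width: 0.0276
```

>>> {"api": "carry_out", "payload": {
  "moves": [
    [0, 0, 0.05, 0, -1],
    [0, 0, 0.1, 0, -1],
    [0, 0, 0.15, 0, -1],
    [0, 0, 0.2, 0, -1],
    [0, 0, 0.25, 0, -1],
    [0, 0, 0.25, 0, -1]
  ]
}}

```text
clock: 40.6
eef_pos: [0.4718, -0.1204, 0.1934]
tool_rot: [1.0, -0.0, 0.0, -0.0]
ft_force: [0.4, -0.6, -0.9]
grip_width: 0.0276
```

>>> {"api": "carry_out", "payload": {
  "moves": [
    [0, 0, 0, 0, 0.4],
    [0, 0, 0, 0, 0.4],
    [0, 0, 0, 0, 0.4],
    [0, 0, 0, 0, 0.4],
    [0, 0, -0.2, 0, 0.4],
    [0, 0, -0.4, 0, 0.4],
    [0, 0, -0.6, 0, 0.4],
    [0, 0, -0.6, 0, 0.4]
  ]
}}

```text
clock: 41.4
eef_pos: [0.4735, -0.1208, 0.2563]
tool_rot: [1.0, -0.0, 0.003, 0.001]
ft_force: [0.3, -0.6, 0.6]
grip_width: 0.0597
```

>>> {"api": "carry_out", "payload": {
  "moves": [
    [0.33, -0.33, 0, 0, 0.4],
    [0.5, -0.67, 0, 0, 0.4],
    [0.5, -1, 0, 0, 0.4],
    [0.5, -1, 0, 0, 0.4]
  ]
}}

```text
clock: 41.8
eef_pos: [0.5218, -0.0171, 0.2521]
tool_rot: [1.0, 0.002, -0.001, -0.001]
ft_force: [-0.2, -0.1, 0.5]
grip_width: 0.0599
```

>>> {"api": "carry_out", "payload": {
  "moves": [
    [0.33, -0.33, 0, 0, 0.4],
    [0.5, -0.67, 0, 0, 0.4],
    [0.5, -1, 0, 0, 0.4],
    [0.5, -1, 0, 0, 0.4],
    [0.5, -1, 0, 0, 0.4]
  ]
}}

```text
clock: 42.3
eef_pos: [0.5715, 0.0795, 0.2525]
tool_rot: [1.0, 0.0, -0.001, 0.0]
ft_force: [-0.4, -0.2, 0.4]
grip_width: 0.0598
```

```bash
python3 st.py
python3 - <<'E'
from h import *
s=snap('scene','q11');t=snap('top','q11')
cv2.imwrite('pics/q11.png',cv2.resize(s[100:300,100:440],(765,450),interpolation=cv2.INTER_CUBIC))
print(proj(MS,(.472,-.1218,.21)),proj(MT,(.472,-.1218,.21)))
cv2.imwrite('pics/q11t.png',cv2.resize(t[130:280,120:460],None,fx=2.3,fy=2.3,interpolation=cv2.INTER_CUBIC))
E
```

```text
t 42.3 tcp [0.5715 0.0795 0.2525] yaw 0.05 F [-0.4  -0.23  0.35] T [ 0.02  -0.029 -0.016] w 0.0598 q [ 0.14  0.39  0.27  1.46 -0.    1.71]
[[233.28123932 151.05534352]] [[349.93798924 226.81419172]]
```

View pics/q11.png

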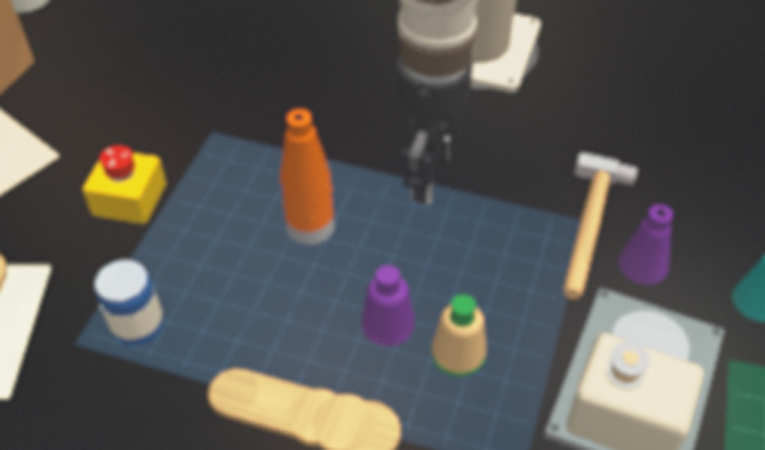

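View pics/q11t.png

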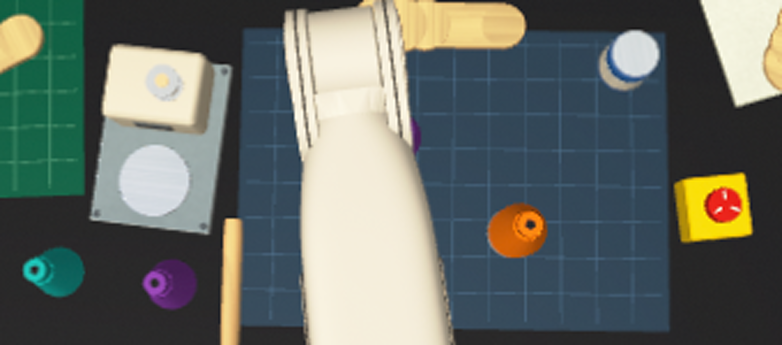

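Four oranges nested, stack vertical (scene crop top (299,117), foot (310,235)), and the feed plate is empty at top crop (154,181). The full cone is unmoved at (462,310). Grasping it next.

>>> {"api": "carry_out", "payload": {
  "moves": [
    [0.2, -0.3, 0.2, 0, 0.4],
    [0.45, -0.63, 0.4, 0, 0.4],
    [0.45, -0.63, 0.6, 0, 0.4],
    [0.45, -0.63, 0.6, 0, 0.4],
    [0.45, -0.63, 0.6, 0, 0.4],
    [0.45, -0.63, 0.6, 0, 0.4]
  ]
}}

```text
clock: 43.0
eef_pos: [0.6175, 0.1413, 0.1955]
tool_rot: [1.0, -0.001, 0.001, -0.0]
ft_force: [-0.4, 0.5, 1.2]
grip_width: 0.0597
```

```bash
python3 st.py
python3 - <<'E'
from h import *
s=snap('scene','q12');
cv2.imwrite('pics/q12.png',cv2.resize(s[160:290,240:370],None,fx=4.5,fy=4.5,interpolation=cv2.INTER_CUBIC))
t=cv2.imread('pics/top_q11.png'); H,S,V=cv2.split(cv2.cvtColor(t,cv2.COLOR_BGR2HSV))
m=(S<25)&(V>195); m[:185]=0
for a,c in cent(m):
    if a>200 and c[0]<230: print('feed',a,c,onz(MT,c,.021))
H,S,V=cv2.split(cv2.cvtColor(s,cv2.COLOR_BGR2HSV))
g=(H>50)&(H<75)&(S>120)&(V>150)
for a,c in cent(g):
    if a>8: print(a,c,onz(MS,c,.11))
E
```

```text
t 43.0 tcp [0.6175 0.1413 0.1955] yaw -0.13 F [-0.37  0.5   1.17] T [ 0.042 -0.006 -0.016] w 0.0597 q [ 0.23  0.52  0.33  1.38 -0.    1.8 ]
feed 741 [186.47233468 208.04723347] [0.53712242 0.37646622 0.021     ]
63 [305.52380952 235.14285714] [0.62326416 0.14100347 0.11      ]
```

View pics/q12.png

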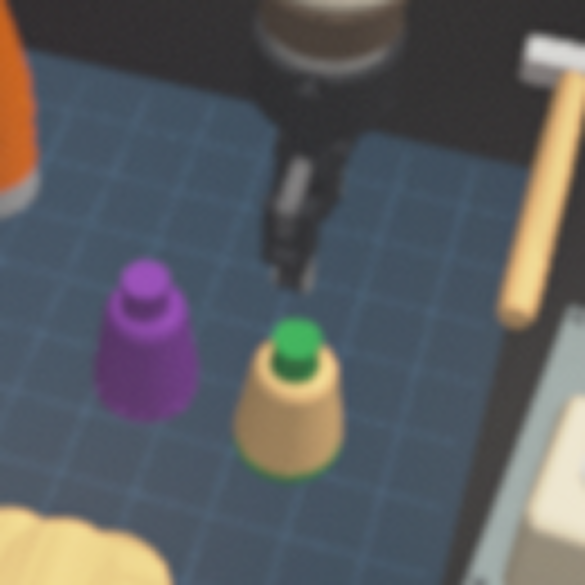

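>>> {"api": "carry_out", "payload": {
  "moves": [
    [0, 0, 0.3, 0, 0.5],
    [0, 0, 0.6, 0, 0.5],
    [0, 0, 0.8, 0, 0.5],
    [0, 0, 0.9, 0, 0.5],
    [0, 0, 0.95, 0, 0.5]
  ]
}}

```text
clock: 43.55
eef_pos: [0.617, 0.1421, 0.0989]
tool_rot: [1.0, -0.001, 0.0, -0.0]
ft_force: [0.3, 0.7, -0.0]
grip_width: 0.0641
```

>>> {"api": "carry_out", "payload": {
  "moves": [
    [0, 0, 0.03, 0, 0.5],
    [0, 0, 0.06, 0, 0.5],
    [0, 0, 0.06, 0, 0.5],
    [0, 0, 0.06, 0, -1],
    [0, 0, 0.06, 0, -1],
    [0, 0, 0.06, 0, -1],
    [0, 0, 0.06, 0, -1],
    [0, 0, 0.06, 0, -1]
  ]
}}

```text
clock: 44.35
eef_pos: [0.6177, 0.1427, 0.0933]
tool_rot: [1.0, -0.0, 0.001, -0.0]
ft_force: [1.4, -0.5, 4.0]
grip_width: 0.0273
```

```bash
python3 st.py
python3 - <<'E'
from h import *
s=snap('scene','q13');
cv2.imwrite('pics/q13.png',cv2.resize(s[160:290,240:370],None,fx=4.5,fy=4.5,interpolation=cv2.INTER_CUBIC))
E
```

```text
t 44.35 tcp [0.6177 0.1427 0.0933] yaw -0.03 F [ 1.37 -0.52  4.01] T [-0.024 -0.129  0.055] w 0.0273 q [ 0.23  0.59  0.17  1.15 -0.    1.8 ]
```

View pics/q13.png

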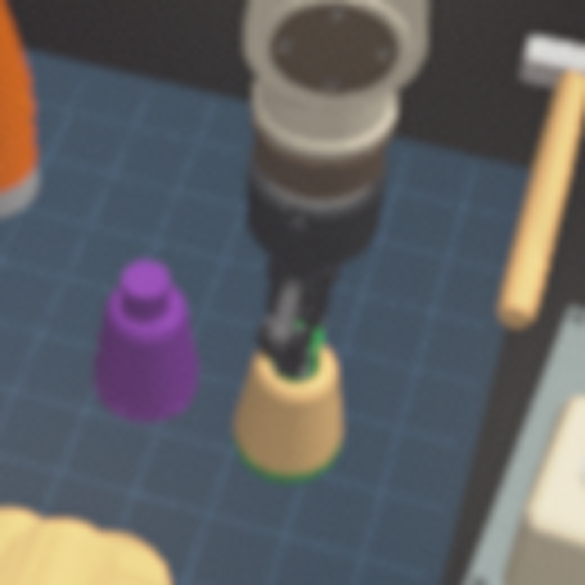

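>>> {"api": "carry_out", "payload": {
  "moves": [
    [0, 0, -0.1, 0, -1],
    [0, 0, -0.3, 0, -1],
    [0, 0, -0.5, 0, -1],
    [0, 0, -0.75, 0, -1],
    [0, 0, -1, 0, -1],
    [0, 0, -1, 0, -1]
  ]
}}

```text
clock: 45.0
eef_pos: [0.6185, 0.143, 0.1963]
tool_rot: [1.0, -0.0, 0.003, -0.001]
ft_force: [1.0, 0.6, -1.5]
grip_width: 0.0271
```

>>> {"api": "carry_out", "payload": {
  "moves": [
    [0, 0, -0.2, 0, -1],
    [0, 0, -0.4, 0, -1],
    [-0.1, 0, -0.6, 0, -1],
    [-0.3, -0.1, -0.8, 0, -1],
    [-0.4, -0.3, -0.8, 0, -1],
    [-0.4, -0.5, -0.8, 0, -1],
    [-0.4, -0.7, -0.8, 0, -1],
    [-0.4, -0.7, -0.8, 0, -1]
  ]
}}

```text
clock: 45.8
eef_pos: [0.5758, 0.2148, 0.2702]
tool_rot: [1.0, 0.001, -0.002, 0.0]
ft_force: [-0.7, -0.1, -3.2]
grip_width: 0.0275
```

>>> {"api": "carry_out", "payload": {
  "moves": [
    [-0.1, -0.2, 0, 0, -1],
    [-0.2, -0.4, 0, 0, -1],
    [-0.3, -0.6, 0, 0, -1],
    [-0.4, -0.8, 0, 0, -1],
    [-0.4, -0.9, 0, 0, -1],
    [-0.4, -0.9, 0, 0, -1]
  ]
}}

```text
clock: 46.4
eef_pos: [0.5368, 0.3031, 0.2712]
tool_rot: [1.0, 0.001, -0.001, 0.001]
ft_force: [0.1, 0.4, -2.6]
grip_width: 0.0274
```

>>> {"api": "carry_out", "payload": {
  "moves": [
    [0, -0.2, 0, 0, -1],
    [0, -0.4, 0, 0, -1],
    [0, -0.6, 0, 0, -1],
    [0, -0.73, 0, 0, -1],
    [0, -0.73, 0, 0, -1],
    [0, -0.73, 0, 0, -1],
    [0, -0.73, 0, 0, -1]
  ]
}}

```text
clock: 47.1
eef_pos: [0.5375, 0.3741, 0.2724]
tool_rot: [1.0, -0.001, -0.0, 0.0]
ft_force: [0.7, 0.3, -2.8]
grip_width: 0.0276
```

```bash
python3 st.py
python3 - <<'E'
from h import *
s=snap('scene','q14');
cv2.imwrite('pics/q14.png',cv2.resize(s[130:290,320:450],None,fx=3.7,fy=3.7,interpolation=cv2.INTER_CUBIC))
E
```

```text
t 47.1 tcp [0.5375 0.3741 0.2724] yaw -0.11 F [ 0.69  0.3  -2.85] T [ 0.047  0.009 -0.004] w 0.0276 q [ 0.61  0.57  0.6   1.61 -0.    2.18]
```

View pics/q14.png

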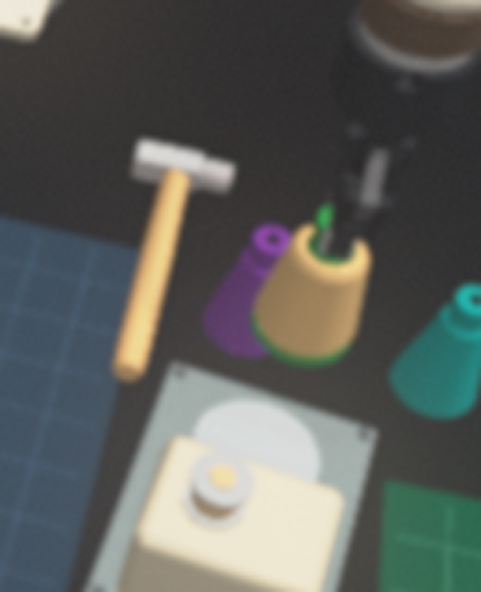

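>>> {"api": "carry_out", "payload": {
  "moves": [
    [0, -0.005, 0.2, 0, -1],
    [0, -0.005, 0.4, 0, -1],
    [0, -0.005, 0.6, 0, -1],
    [0, -0.005, 0.8, 0, -1],
    [0, -0.005, 1, 0, -1],
    [0, -0.005, 1, 0, -1]
  ]
}}

```text
clock: 47.75
eef_pos: [0.5354, 0.3739, 0.1692]
tool_rot: [1.0, -0.001, -0.003, 0.002]
ft_force: [0.1, -0.1, -2.7]
grip_width: 0.0277
```

>>> {"api": "carry_out", "payload": {
  "moves": [
    [0, 0, 0.15, 0, -1],
    [0, 0, 0.3, 0, -1],
    [0, 0, 0.4, 0, -1],
    [0, 0, 0.48, 0, -1],
    [0, 0, 0.53, 0, -1],
    [0, 0, 0.53, 0, -1]
  ]
}}

```text
clock: 48.35
eef_pos: [0.5369, 0.3758, 0.1191]
tool_rot: [1.0, -0.0, -0.0, 0.0]
ft_force: [-0.3, -0.7, -2.7]
grip_width: 0.0278
```

```bash
python3 st.py
python3 - <<'E'
from h import *
s=snap('scene','q15');
cv2.imwrite('pics/q15.png',cv2.resize(s[150:290,330:450],None,fx=4.2,fy=4.2,interpolation=cv2.INTER_CUBIC))
E
```

```text
t 48.35 tcp [0.5369 0.3758 0.1191] yaw -0.03 F [-0.32 -0.74 -2.74] T [-0.062 -0.008  0.033] w 0.0278 q [ 0.61  0.61  0.28  1.24 -0.    2.18]
```

View pics/q15.png

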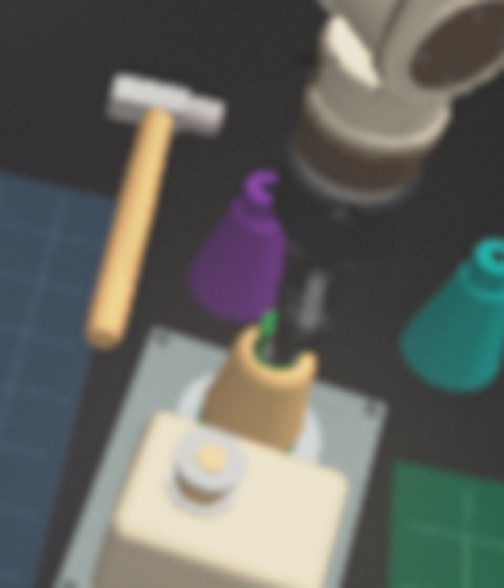

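>>> {"api": "carry_out", "payload": {
  "moves": [
    [0, 0, 0.02, 0, -1],
    [0, 0, 0.04, 0, -1],
    [0, 0, 0.05, 0, -1],
    [0, 0, 0.05, 0, -1]
  ]
}}

```text
clock: 48.8
eef_pos: [0.537, 0.3761, 0.1145]
tool_rot: [1.0, -0.0, 0.0, 0.0]
ft_force: [0.0, -0.8, -2.5]
grip_width: 0.0272
```

>>> {"api": "carry_out", "payload": {
  "moves": [
    [0, 0, 0, 0, 0.4],
    [0, 0, 0, 0, 0.4],
    [0, 0, 0, 0, 0.4],
    [0, 0, 0, 0, 0.4],
    [0, 0, -0.3, 0, 0.4],
    [0, 0, -0.6, 0, 0.4],
    [0, 0, -1, 0, 0.4],
    [0, 0, -1, 0, 0.4]
  ]
}}

```text
clock: 49.6
eef_pos: [0.5398, 0.3779, 0.222]
tool_rot: [1.0, -0.0, 0.005, -0.004]
ft_force: [0.5, -0.1, 1.7]
grip_width: 0.0596
```

>>> {"api": "carry_out", "payload": {
  "moves": [
    [-0.2, 0.33, -0.2, 0, 0.7],
    [-0.35, 0.67, -0.4, 0, 0.7],
    [-0.5, 1, -0.4, 0, 0.7],
    [-0.5, 1, -0.4, 0, 0.7]
  ]
}}

```text
clock: 50.0
eef_pos: [0.4851, 0.2726, 0.2555]
tool_rot: [1.0, -0.002, -0.0, 0.001]
ft_force: [0.3, -0.5, 0.6]
grip_width: 0.0723
```

>>> {"api": "carry_out", "payload": {
  "moves": [
    [-0.2, 0.33, 0, 0, 0.7],
    [-0.35, 0.67, 0, 0, 0.7],
    [-0.5, 1, 0, 0, 0.7],
    [-0.5, 1, 0, 0, 0.7]
  ]
}}

```text
clock: 50.4
eef_pos: [0.4353, 0.1736, 0.2547]
tool_rot: [1.0, -0.002, -0.001, 0.001]
ft_force: [0.1, -0.4, -0.2]
grip_width: 0.0726
```

```bash
python3 st.py
python3 - <<'E'
from h import *
s=snap('scene','q16');t=snap('top','q16')
cv2.imwrite('pics/q16.png',cv2.resize(s[100:300,100:440],(765,450),interpolation=cv2.INTER_CUBIC))
cv2.imwrite('pics/q16t.png',cv2.resize(t[130:280,120:460],None,fx=2.3,fy=2.3,interpolation=cv2.INTER_CUBIC))
H,S,V=cv2.split(cv2.cvtColor(t,cv2.COLOR_BGR2HSV))
g=(H>50)&(H<75)&(S>120)&(V>140)
for a,c in cent(g):
    if a>8: print(a,c,onz(MT,c,.131))
d=dot(t,(350,227)); print('stack',d,onz(MT,d,.21))
E
```

```text
t 50.4 tcp [0.4353 0.1736 0.2547] yaw -0.19 F [ 0.09 -0.39 -0.17] T [ 0.032  0.053 -0.003] w 0.0726 q [ 0.38  0.17 -0.02  1.38 -0.    1.95]
71 [179.        204.4084507] [0.53647874 0.3745681  0.131     ]
stack [350.26838966 227.23691186] [ 0.47084356 -0.12271368  0.21      ]
```

View pics/q16.png

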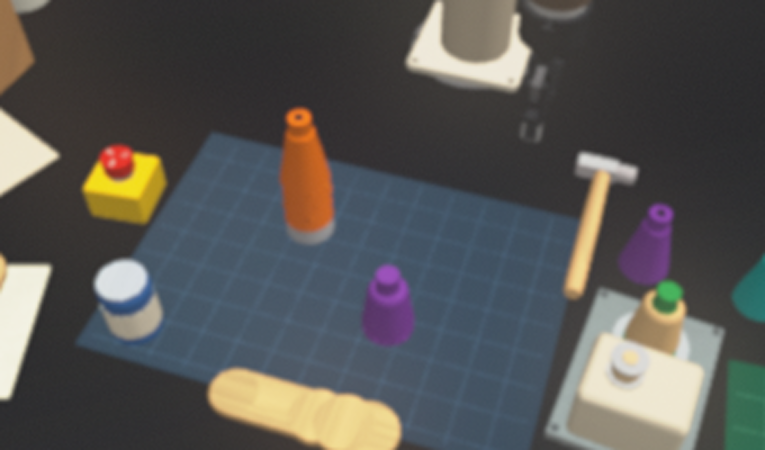

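View pics/q16t.png

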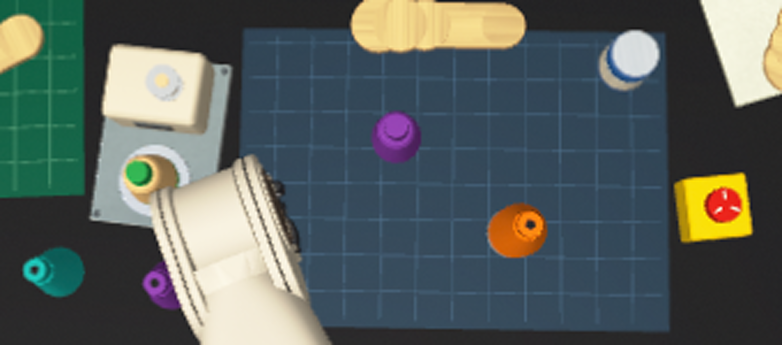

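Full cone stands on the feed plate about 2 mm from its centre (top px (179,204)), the stack is upright at (350,227), and the stop is still down. Going around the stack to the stop.

>>> {"api": "carry_out", "payload": {
  "moves": [
    [-0.3, 0.33, -0.1, 0, 0.7],
    [-0.6, 0.67, -0.2, 0, 0.7],
    [-0.9, 1, -0.3, 0, 0.7],
    [-0.9, 1, -0.3, 0, 0.7]
  ]
}}

```text
clock: 50.9
eef_pos: [0.3456, 0.0749, 0.2862]
tool_rot: [1.0, -0.001, 0.001, 0.0]
ft_force: [0.5, 0.6, -0.3]
grip_width: 0.0724
```

>>> {"api": "carry_out", "payload": {
  "moves": [
    [0, 0.33, 0, 0, 0.7],
    [0, 0.67, 0, 0, 0.7],
    [0, 1, 0, 0, 0.7],
    [0, 1, 0, 0, 0.7]
  ]
}}

```text
clock: 51.3
eef_pos: [0.3485, -0.0257, 0.2846]
tool_rot: [1.0, -0.002, 0.001, 0.0]
ft_force: [-0.2, 0.4, -0.8]
grip_width: 0.0724
```

>>> {"api": "carry_out", "payload": {
  "moves": [
    [0, 0.33, 0, 0, 0.7],
    [0, 0.67, 0, 0, 0.7],
    [0, 1, 0, 0, 0.7],
    [0, 1, 0, 0, 0.7]
  ]
}}

```text
clock: 51.7
eef_pos: [0.3486, -0.1257, 0.2843]
tool_rot: [1.0, -0.002, 0.0, 0.0]
ft_force: [-1.2, 0.6, 1.0]
grip_width: 0.0724
```

>>> {"api": "carry_out", "payload": {
  "moves": [
    [0, 0.33, 0, 0, 0.7],
    [0, 0.67, 0, 0, 0.7],
    [0, 1, 0, 0, 0.7],
    [0, 1, 0, 0, 0.7]
  ]
}}

```text
clock: 52.1
eef_pos: [0.3486, -0.2255, 0.284]
tool_rot: [1.0, -0.001, 0.0, 0.0]
ft_force: [0.2, 0.5, -0.4]
grip_width: 0.0726
```

>>> {"api": "carry_out", "payload": {
  "moves": [
    [0.2, 0.33, 0, 0, 0.7],
    [0.5, 0.67, 0, 0, 0.7],
    [0.8, 1, 0, 0, 0.7],
    [0.8, 1, 0, 0, 0.7]
  ]
}}

```text
clock: 52.5
eef_pos: [0.4313, -0.3251, 0.2807]
tool_rot: [1.0, 0.0, -0.001, -0.001]
ft_force: [-0.1, -0.0, -0.5]
grip_width: 0.0723
```

>>> {"api": "carry_out", "payload": {
  "moves": [
    [0.3, 0.33, 0, 0, 0.7],
    [0.6, 0.66, 0.2, 0, 0.7],
    [0.83, 0.66, 0.4, 0, 0.7],
    [0.83, 0.66, 0.6, 0, 0.7],
    [0.83, 0.66, 0.6, 0, 0.7],
    [0.83, 0.66, 0.6, 0, 0.7]
  ]
}}

```text
clock: 53.1
eef_pos: [0.5105, -0.388, 0.2244]
tool_rot: [1.0, 0.001, -0.0, -0.001]
ft_force: [-0.1, 0.4, 0.3]
grip_width: 0.0725
```

```bash
python3 st.py
```

```text
t 53.1 tcp [ 0.5105 -0.388   0.2244] yaw 0.09 F [-0.09  0.35  0.26] T [-0.002 -0.018  0.056] w 0.0725 q [-0.65  0.54  0.43  1.47  0.    0.92]
```

>>> {"api": "carry_out", "payload": {
  "moves": [
    [-0.015, 0.02, 0.35, 0, 0.7],
    [-0.015, 0.02, 0.7, 0, 0.7],
    [-0.015, 0.02, 1, 0, 0.7],
    [-0.015, 0.02, 1, 0, 0.7]
  ]
}}

```text
clock: 53.5
eef_pos: [0.5063, -0.3896, 0.1218]
tool_rot: [1.0, -0.0, -0.003, -0.002]
ft_force: [-0.7, 0.1, -2.0]
grip_width: 0.0727
```

>>> {"api": "carry_out", "payload": {
  "moves": [
    [0, 0, 0.1, 0, 0.7],
    [0, 0, 0.2, 0, 0.7],
    [0, 0, 0.3, 0, 0.7],
    [0, 0, 0.4, 0, 0.7],
    [0, 0, 0.44, 0, 0.7],
    [0, 0, 0.44, 0, 0.7]
  ]
}}

```text
clock: 54.1
eef_pos: [0.5077, -0.3915, 0.0795]
tool_rot: [1.0, -0.0, -0.001, -0.001]
ft_force: [0.8, -0.1, 0.0]
grip_width: 0.0723
```

```bash
python3 st.py
python3 - <<'E'
from h import *
s=snap('scene','r1'); a=cv2.resize(s[140:220,110:200],None,fx=4.4,fy=5,interpolation=cv2.INTER_CUBIC)
t=snap('top','r1'); b=cv2.resize(t[190:260,390:460],(400,400),interpolation=cv2.INTER_CUBIC)
cv2.imwrite('pics/r1.png',np.clip(np.hstack([a[:400],b])*1.5,0,255).astype(np.uint8))
E
```

```text
t 54.1 tcp [ 0.5077 -0.3915  0.0795] yaw -0.03 F [ 0.81 -0.06  0.03] T [ 0.018 -0.003 -0.024] w 0.0723 q [-0.66  0.61  0.18  1.14  0.    0.91]
```

View pics/r1.png

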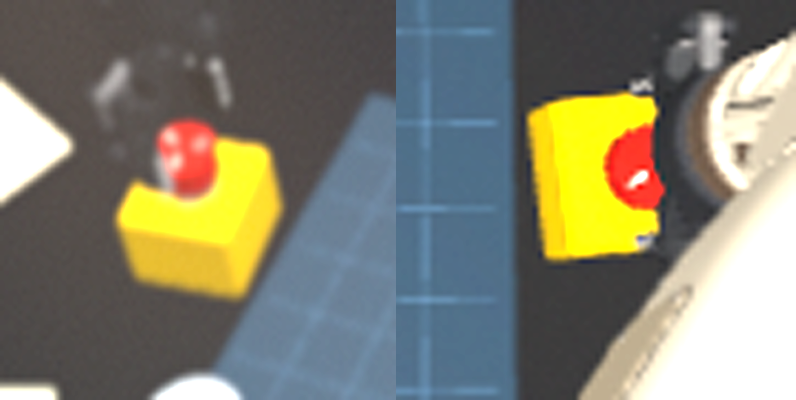

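>>> {"api": "carry_out", "payload": {
  "moves": [
    [0, 0, 0.02, 0, 0.7],
    [0, 0, 0.04, 0, 0.7],
    [0, 0, 0.06, 0, 0.7],
    [0, 0, 0.06, 0, 0.7]
  ]
}}

```text
clock: 54.6
eef_pos: [0.508, -0.3918, 0.0742]
tool_rot: [1.0, -0.0, -0.0, -0.0]
ft_force: [-0.2, 0.5, 0.2]
grip_width: 0.073
```

```bash
python3 st.py
python3 - <<'E'
from h import *
for z in (.06,.07,.08):
  p=proj(MS,(.508+.037,-.3915,z))[0]; print(z,(p-[110,140])*[6,6])
s=snap('scene','r2'); a=cv2.resize(s[140:220,110:200],None,fx=6,fy=6,interpolation=cv2.INTER_CUBIC)
cv2.imwrite('pics/r2.png',np.clip(a*1.6,0,255).astype(np.uint8))
E
```

```text
t 54.6 tcp [ 0.508  -0.3918  0.0742] yaw -0.02 F [-0.25  0.53  0.16] T [-0.053  0.004 -0.027] w 0.073 q [-0.66  0.62  0.17  1.12 -0.    0.91]
0.06 [234.89127335 257.75308257]
0.07 [230.40390598 244.75776448]
0.08 [225.86252464 231.60543383]
```

View pics/r2.png

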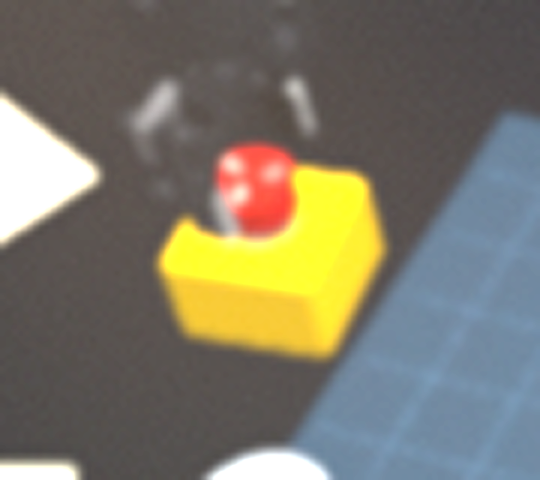

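Near fingertip is beside the head at crop (232,238), about 73 mm high, clear of the box. Closing on the head.

>>> {"api": "carry_out", "payload": {
  "moves": [
    [0, 0, 0, 0, -1],
    [0, 0, 0, 0, -1],
    [0, 0, 0, 0, -1],
    [0, 0, 0, 0, -1],
    [0, 0, 0, 0, -1]
  ]
}}

```text
clock: 55.15
eef_pos: [0.5089, -0.392, 0.0752]
tool_rot: [1.0, -0.0, 0.001, 0.0]
ft_force: [0.9, 1.2, 3.5]
grip_width: 0.0434
```

```bash
python3 st.py
```

```text
t 55.15 tcp [ 0.5089 -0.392   0.0752] yaw -0.01 F [0.95 1.23 3.49] T [ 0.262 -0.173  0.   ] w 0.0434 q [-0.66  0.62  0.17  1.12  0.    0.91]
```

>>> {"api": "carry_out", "payload": {
  "moves": [
    [0, 0, -0.01, 0.06, -1],
    [0, 0, -0.02, 0.12, -1],
    [0, 0, -0.025, 0.18, -1],
    [0, 0, -0.035, 0.24, -1],
    [0, 0, -0.04, 0.3, -1],
    [0, 0, -0.05, 0.36, -1],
    [0, 0, -0.06, 0.42, -1],
    [0, 0, -0.065, 0.48, -1],
    [0, 0, -0.075, 0.53, -1],
    [0, 0, -0.08, 0.57, -1],
    [0, 0, -0.085, 0.6, -1],
    [0, 0, -0.09, 0.6, -1],
    [0, 0, -0.09, 0.6, -1]
  ]
}}

```text
clock: 56.45
eef_pos: [0.511, -0.393, 0.0848]
tool_rot: [0.891, -0.454, 0.003, -0.0]
ft_force: [5.7, -1.0, 1.7]
grip_width: 0.0433
```

```bash
python3 st.py
python3 - <<'E'
from h import *
s=snap('scene','r3'); a=cv2.resize(s[140:220,110:200],None,fx=6,fy=6,interpolation=cv2.INTER_CUBIC)
cv2.imwrite('pics/r3.png',np.clip(a*1.6,0,255).astype(np.uint8))
E
```

```text
t 56.45 tcp [ 0.511  -0.393   0.0848] yaw -53.98 F [ 5.66 -1.03  1.66] T [-0.179 -1.159  0.079] w 0.0433 q [-0.66  0.61  0.18  1.14  0.    1.86]
```

View pics/r3.png

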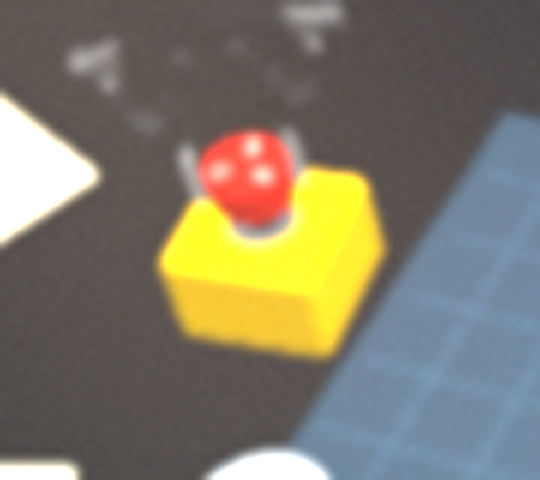

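Head has turned (ticks rotated) and risen, showing the shaft at (262,222). Releasing and withdrawing straight up.

>>> {"api": "carry_out", "payload": {
  "moves": [
    [0, 0, 0, 0.6, 0.7],
    [0, 0, 0, 0.6, 0.7],
    [0, 0, 0, 0.6, 0.7]
  ]
}}

```text
clock: 56.8
eef_pos: [0.5076, -0.3919, 0.0829]
tool_rot: [0.765, -0.644, -0.001, 0.0]
ft_force: [0.2, 0.2, 0.1]
grip_width: 0.0726
```

That call's roll was relative, so the open gripper turned about 26° further. It shouldn't have mattered. Now rising without turning.

>>> {"api": "carry_out", "payload": {
  "moves": [
    [0, 0, -0.2, 0, 0.7],
    [0, 0, -0.5, 0, 0.7],
    [0, 0, -0.8, 0, 0.7],
    [0, 0, -1, 0, 0.7],
    [0, 0, -1, 0, 0.7]
  ]
}}

```text
clock: 57.3
eef_pos: [0.5095, -0.3933, 0.187]
tool_rot: [0.767, -0.642, 0.003, 0.0]
ft_force: [-0.3, -0.5, 0.1]
grip_width: 0.0725
```

>>> {"api": "carry_out", "payload": {
  "moves": [
    [0, 0, -0.3, 0, 0.7],
    [0, 0, -0.5, 0, 0.7],
    [0, 0, -0.5, 0, 0.7],
    [0, 0, -0.5, 0, 0.7],
    [0, 0, -0.5, 0, 0.7]
  ]
}}

```text
clock: 57.8
eef_pos: [0.5073, -0.3914, 0.2311]
tool_rot: [0.767, -0.642, -0.002, 0.0]
ft_force: [0.9, 0.2, -0.5]
grip_width: 0.0725
```

```bash
python3 st.py
python3 - <<'E'
from h import *
s=snap('scene','r4'); t=snap('top','r4')
cv2.imwrite('pics/r4.png',cv2.resize(s[100:300,100:440],(765,450),interpolation=cv2.INTER_CUBIC))
a=cv2.resize(s[140:220,110:200],None,fx=6,fy=6,interpolation=cv2.INTER_CUBIC); cv2.imwrite('pics/r4b.png',a)
H,S,V=cv2.split(cv2.cvtColor(t,cv2.COLOR_BGR2HSV))
g=(H>50)&(H<75)&(S>120)&(V>140)
for a,c in cent(g):
    if a>8: print(a,c,onz(MT,c,.131))
d=dot(t,(350,227)); print('stack',d,onz(MT,d,.21))
E
```

```text
t 57.8 tcp [ 0.5073 -0.3914  0.2311] yaw -79.81 F [ 0.86  0.23 -0.55] T [-0.044  0.016 -0.026] w 0.0725 q [-0.66  0.54  0.45  1.49 -0.    2.31]
71 [179.        204.4084507] [0.53647874 0.3745681  0.131     ]
stack [350.26700168 227.24623116] [ 0.47081775 -0.12270987  0.21      ]
```

View pics/r4.png

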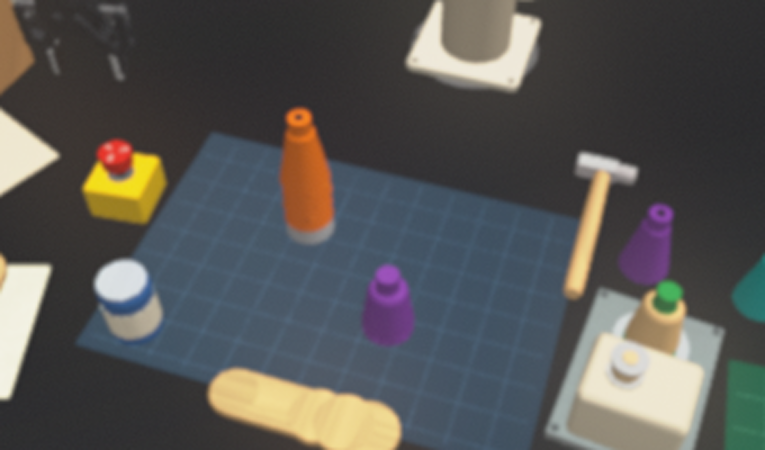

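View pics/r4b.png

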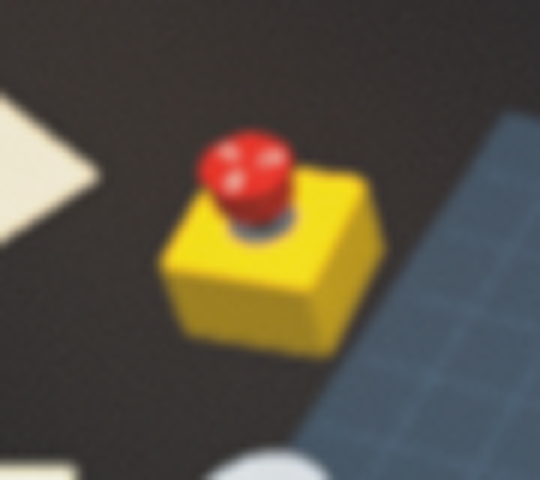

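View pics/top_r4.png

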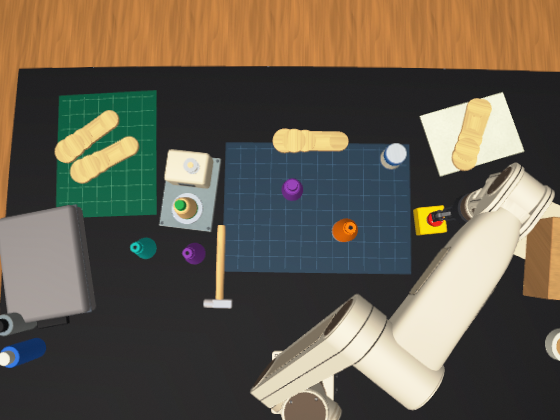

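The stop is up with its ticks back at rest, exactly as in the first picture. The stack and full cone haven't moved and the bystanders are in place, so I'm handing in.

```bash
python3 -c "
from workcell import order
print(order.job_done())"
```

```text
the job is handed in; nothing more can be done
None
```

The thread change is done and handed in at about 58 s on the robot's clock; no verdict was reported.

**What I did:**
1. Pressed the red stop until it snapped down (force peaked around 5.7 N) and checked that it stayed latched by itself.
2. Nested all four orange cones over the grey cone, the feed-plate one last.
3. Stood the full beige cone on the feed plate.
4. Gripped the stop's head, turned it about 54° clockwise, let go and withdrew straight up.

**Last checks:**
- **Stop:** it is up, with its ticks back at their starting position.
- **Stack:** it is upright. Its top is about 2 to 3 mm from where I measured the grey cone, and at the height expected for four seated cones.
- **Full cone:** about 2 mm from the middle of the feed plate.
- **Bystanders:** glue can, sole, hammer and the purple and turquoise look-alikes show no visible movement.
- **Wrist force:** it read about zero, with the arm clear of everything.

**What disagreed or went wrong:**
- **Fingertips:** they sat about level with the reported tool point, not 25 mm ahead of it, so I set heights from contact force and pictures.
- **Scene camera:** it read about 3 to 4 mm farther in x than the top camera, so I relied mainly on the top one.
- **Extra turn:** while opening to release the stop's head, the gripper turned about 26° more than I meant. The head still returned to rest.

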